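# Shingle the slide mailers on the drying board and pour the desiccant

## Robot

A 6-joint arm with a two-finger parallel gripper is mounted at the origin on the work surface. World frame = base frame: x ahead of the robot, y to its left, z up, the work surface at z = 0. Lengths are in mm, angles in rad, forces in N, time in s.
With the tool pointing down it reaches from about 250 to 725 mm from the base axis. Payload 9.7 kg.
Tool frame: the origin (TCP) lies midway between the tips of the shut fingers; the grasp point (between the pads) lies 19 mm behind it (manip.pinch_z is the distance from the TCP to the grasp point, in mm); z points along the fingers, y is the line along which they close (so a half turn about z gives the same grasp; the last joint's range is limited). The gripper opens to 85 mm and grips with 20 to 120 N. Pads are 22 mm wide; open, the fingers measure 114 mm over their backs; the gripper's body (76 mm by 85 mm) begins 54 mm behind the grasp point. The pads swing forward as they close: fully open they stand 13 mm farther back than shut.
Start: joints at [1.171, 0.087, 0.176, 1.66, 0, 1.571], TCP at [214.076, 506.625, 231.284] pointing down, gripper open.
Joint ranges: [-3.13, 3.13], [-0.85, 1.81], [-1.15, 1.24], [-2.2, 2.28], [-1.44, 1.52], [-3.14, 3.14]. Speed limits (rad/s): [2.22, 2.22, 2.57, 3.14, 3.14, 3.14].

## Interface

Orientations are given as a rotation vector (axis times angle).
In Python, from station import read_state, cams, workorder, manip gives the robot as it stands.
- The arm moves only by the tool step_arm, never from a script. Its argument "steps" is a list of rows, each a list of 3 entries, a list of its own where there are three numbers: the shift along the world's x, y, z in m, then the turn, a rotation vector about the world's x, y, z in rad, then the finger opening in m, from 0 to 0.0854. A call has 1 to 20 rows; each row shifts and turns the commanded pose from where the row before left it; what a row does not reach is not made up. A row lasts 1/12 s, in which the tool goes at most 41.7 mm and 7.16 degrees, less where a joint would pass 70% of its speed; a pose out of reach is approached as far as the arm can. A call is refused whole if a number of a shift passes 0.0417 or a number of a turn 0.125, either way. A call with a gripper value outside its range is refused whole. The fingers move at their own pace and stop on an object; the grip force is fixed at half the most. Time passes only in rows, so rows that do not move let the fingers close. It gives the time, the measured TCP pose, the force, the opening and the grip force at its end, in the units of the state.
- read_state(): the state, without advancing time (a new reading comes with each control period).
- cams.capture(name): name is "side" or "top" or "wrist"; returns the picture (420x560x3 uint8, red, green, blue); there is no depth.
- cams.camera_info(name): a dict with "fov_y" (degrees; the focal length in pixels is half the picture's height over the tangent of half this angle, whatever the lens; pixels are square), "cx", "cy" (the principal point, pixels), "xyz" and "orientation" of the camera in the world; the wrist camera has in their place "tool_from_camera" (4x4, takes a point from camera to tool coordinates, whose origin is the TCP and whose axes are the flange's). Camera axes: x right, y up, looking along -z (the intrinsics and any distortion apply to the point x, -y, -z); pixel columns grow to the right and rows downward; lengths in mm; the calibration is good to about 2 mm. The wrist camera is an equidistant fisheye: a pixel r from the principal point sees the ray r / f radians off the axis. A picture is of the moment at which its call begins: read the wrist's pose just before it. camera_info takes no time and is no camera call.
- workorder.finish_job(): hands the job in; it is judged then, once.
The state is a dict: "time_s": time; "joint_positions": joint angles; "qvel": joint speeds; "tau": joint torques, N m; "tool_pos": TCP position; "tool_rot": TCP orientation; "ft_force": force on the tool from outside, world axes, zero at the start; "torque": the same for the moment, N m; "gripper_width": finger opening in mm; "grip_force": force on a finger pad.
Only numpy, scipy, OpenCV 4.12 (cv2) and the standard library are available. Lean on these libraries where they do the work, as an engineer would, in place of code of your own. Each camera call takes 0.05 s, during which the arm holds its last target. There are 200 camera calls.

## Task

Set up the drying station: lay all the slide mailers on the sloping board like roof shingles, starting at the lowest line and leaving no gap, each with its blue label end down the slope on its own line and straight on the middle of the board, so that every mailer overlaps the one below it and every label shows. Lift the orange cup up and off its hook with the beads in it, pour all the beads into the white dish, and stand the empty cup upright on the bench. Leave the other lab things where they are.

Things in the scene. Friction and masses are not known exactly. Their poses are not given: they have to be found in the camera images.
- board: fixed grey sloping board, 297 mm along x (level) by 170 mm (y). Frame level, origin mid-underside on the bench, x uphill. Surface rises at 20 degrees, 24 mm high at x = -133, from x = -152 to +145 mm. No rails. Five black lines across it, 48 mm apart along the slope, with red ends at both sides; the lowest is 20 mm from the bottom edge
- line1 (a point): the place for a mailer on line 1, the lowest: where its origin comes when its label edge is straight over the black line (40 mm down the mailer, 11.7 mm off the board). Board axes. It lies on a fixed grey wedge 30 mm long, 110 mm wide, 12 mm high at line 1, so that it slopes as the mailers above do: up towards +x at 0.203 rad (11.6 degrees), upper end on the board
- line2 (a point): the place for a mailer on line 2 (counted from the bottom): where its origin comes when its label edge is straight over that black line. Board axes. It slopes up towards +x at 0.203 rad, its lower part lying on the mailer of the line below (overlap 32 mm), its upper end on the board
- line3 (a point): the place for a mailer on line 3 (counted from the bottom): where its origin comes when its label edge is straight over that black line. Board axes. It slopes up towards +x at 0.203 rad, its lower part lying on the mailer of the line below (overlap 32 mm), its upper end on the board
- line4 (a point): the place for a mailer on line 4 (counted from the bottom): where its origin comes when its label edge is straight over that black line. Board axes. It slopes up towards +x at 0.203 rad, its lower part lying on the mailer of the line below (overlap 32 mm), its upper end on the board
- line5 (a point): the place for a mailer on line 5 (counted from the bottom): where its origin comes when its label edge is straight over that black line. Board axes. It slopes up towards +x at 0.203 rad, its lower part lying on the mailer of the line below (overlap 32 mm), its upper end on the board
- mailer1: flat rigid white slide mailer, 80 mm long (x) by 50 mm (y) by 7 mm thick, 45 g; may be absent (four or five mailers are there). Starts flat on the bench. Origin mid-underside, z out of its top face. A blue label covers the -x half of its top; the -x end is the label edge and belongs down the slope
- mailer2: flat rigid white slide mailer, 80 mm long (x) by 50 mm (y) by 7 mm thick, 45 g; may be absent (four or five mailers are there). Starts flat on the bench. Origin mid-underside, z out of its top face. A blue label covers the -x half of its top; the -x end is the label edge and belongs down the slope
- mailer3: flat rigid white slide mailer, 80 mm long (x) by 50 mm (y) by 7 mm thick, 45 g; may be absent (four or five mailers are there). Starts flat on the bench. Origin mid-underside, z out of its top face. A blue label covers the -x half of its top; the -x end is the label edge and belongs down the slope
- mailer4: flat rigid white slide mailer, 80 mm long (x) by 50 mm (y) by 7 mm thick, 45 g; may be absent (four or five mailers are there). Starts flat on the bench. Origin mid-underside, z out of its top face. A blue label covers the -x half of its top; the -x end is the label edge and belongs down the slope
- mailer5: flat rigid white slide mailer, 80 mm long (x) by 50 mm (y) by 7 mm thick, 45 g; may be absent (four or five mailers are there). Starts flat on the bench. Origin mid-underside, z out of its top face. A blue label covers the -x half of its top; the -x end is the label edge and belongs down the slope
- stand: fixed stand: upright plate 64 mm wide (y), 158 mm tall; front face at x = 0, looking to -x; origin on the bench under that face. Foot reaches 95 mm back and 5 mm forward. A hook of 8 mm bar sticks out 15 mm towards -x, its top 150 mm above the bench; its upturned tip rises 7 mm higher. Nothing stands under the cup
- cup: orange cup, 120 g, holding the beads, hung on the hook, underside 70 mm above the bench, back (+x) flat on the plate. Origin mid-underside (50 x 52 mm), z up. Walls 45 mm tall. Its front is a chute rising at 28 degrees to the lip (x -68, z 26 mm): beads run out when tipped forward (top towards its -x) 40 to 55 degrees. Loop on its back, opening z 45 to 80 mm, top bar to z 86
- cup_grip (a point): where to grip the cup's fin, at x 0, y -58, z 50 mm in the cup's frame. The upright fin on its -y side is 10 mm thick (x), y -26 to -72, z 22 to 62 mm; grip from above, fingers closing along the cup's x. To unhook: raise the cup 10 to 22 mm, then draw it at least 30 mm towards its -x, then up
- bead1: yellow desiccant bead, a hard ball of 14 mm diameter, 10 g; origin at its centre; starts in the cup; may be absent (three to five beads are there)
- bead2: yellow desiccant bead, a hard ball of 14 mm diameter, 10 g; origin at its centre; starts in the cup; may be absent (three to five beads are there)
- bead3: yellow desiccant bead, a hard ball of 14 mm diameter, 10 g; origin at its centre; starts in the cup; may be absent (three to five beads are there)
- bead4: yellow desiccant bead, a hard ball of 14 mm diameter, 10 g; origin at its centre; starts in the cup; may be absent (three to five beads are there)
- bead5: yellow desiccant bead, a hard ball of 14 mm diameter, 10 g; origin at its centre; starts in the cup; may be absent (three to five beads are there)
- dish: loose white ceramic dish, round, 128 mm across the rim, 42 mm tall, wall 4 mm, inner floor 6 mm up and 56 mm in radius, 350 g. Origin mid-underside. It may get pushed aside during the work
- brown_bottle: brown glass bottle with blue cap, 84 mm across, 190 mm tall, behind the board (bystander)
- vial: small glass vial, 36 mm across, 60 mm tall, in front of the board's foot (bystander)
- blue_cap: blue screw cap, 38 mm across, 14 mm tall, lying on the bench (bystander)
- marker: green marker pen, 130 mm long, lying on the bench; origin mid-underside (bystander)
Things that resemble listed ones, but are neither listed nor needed, are in the scene too. There is more than one size of the cup; the job needs the smaller.

How it is judged (in metres and radians):
On the way, in this order (a step that is already met when the one before it is completed fails the run):
1. the cup is off its hook and held clear of the stand, all beads in it (distance between cup and stand above 0.06 m and horizontal distance between cup and stand above 0.06 m and height (world z) of cup above 0.03 m and distance between each of bead1, bead2, bead3, bead4, bead5 and cup below 0.075 m), for 0.2 s.
2. all beads are in the dish (horizontal distance between each of bead1, bead2, bead3, bead4, bead5 and dish below 0.058 m and z of each of bead1, bead2, bead3, bead4, bead5 in the frame of dish below 0.04 m), for 0.2 s.
At the end, for the whole second after the job is handed in: Each mailer lies label up, label end down the slope, placed within 8 mm along, 12 mm across and 5 mm in height of a line point, within 0.15 rad of straight; all beads in the level dish; cup upright (0.12 rad) on the bench beside it; all at rest (all of step 2 and ((x of mailer1 in the frame of line1 between -0.008 and 0.008 m and y of mailer1 in the frame of line1 between -0.012 and 0.012 m and z of mailer1 in the frame of line1 between -0.005 and 0.005 m) or (x of mailer1 in the frame of line2 between -0.008 and 0.008 m and y of mailer1 in the frame of line2 between -0.012 and 0.012 m and z of mailer1 in the frame of line2 between -0.005 and 0.005 m) or (x of mailer1 in the frame of line3 between -0.008 and 0.008 m and y of mailer1 in the frame of line3 between -0.012 and 0.012 m and z of mailer1 in the frame of line3 between -0.005 and 0.005 m) or (x of mailer1 in the frame of line4 between -0.008 and 0.008 m and y of mailer1 in the frame of line4 between -0.012 and 0.012 m and z of mailer1 in the frame of line4 between -0.005 and 0.005 m) or (x of mailer1 in the frame of line5 between -0.008 and 0.008 m and y of mailer1 in the frame of line5 between -0.012 and 0.012 m and z of mailer1 in the frame of line5 between -0.005 and 0.005 m)) and x of line5 in the frame of mailer1 above -0.02 m and x of line1 in the frame of mailer1 below 0.02 m and angle between the y axis of each of mailer1, mailer2, mailer3, mailer4, mailer5 and the y axis of board, either way round below 0.15 rad and angle between each of mailer1, mailer2, mailer3, mailer4, mailer5's own z axis and vertical below 0.35 rad and linear speed of each of mailer1, mailer2, mailer3, mailer4, mailer5, cup below 0.02 m/s and ((x of mailer2 in the frame of line1 between -0.008 and 0.008 m and y of mailer2 in the frame of line1 between -0.012 and 0.012 m and z of mailer2 in the frame of line1 between -0.005 and 0.005 m) or (x of mailer2 in the frame of line2 between -0.008 and 0.008 m and y of mailer2 in the frame of line2 between -0.012 and 0.012 m and z of mailer2 in the frame of line2 between -0.005 and 0.005 m) or (x of mailer2 in the frame of line3 between -0.008 and 0.008 m and y of mailer2 in the frame of line3 between -0.012 and 0.012 m and z of mailer2 in the frame of line3 between -0.005 and 0.005 m) or (x of mailer2 in the frame of line4 between -0.008 and 0.008 m and y of mailer2 in the frame of line4 between -0.012 and 0.012 m and z of mailer2 in the frame of line4 between -0.005 and 0.005 m) or (x of mailer2 in the frame of line5 between -0.008 and 0.008 m and y of mailer2 in the frame of line5 between -0.012 and 0.012 m and z of mailer2 in the frame of line5 between -0.005 and 0.005 m)) and x of line5 in the frame of mailer2 above -0.02 m and x of line1 in the frame of mailer2 below 0.02 m and ((x of mailer3 in the frame of line1 between -0.008 and 0.008 m and y of mailer3 in the frame of line1 between -0.012 and 0.012 m and z of mailer3 in the frame of line1 between -0.005 and 0.005 m) or (x of mailer3 in the frame of line2 between -0.008 and 0.008 m and y of mailer3 in the frame of line2 between -0.012 and 0.012 m and z of mailer3 in the frame of line2 between -0.005 and 0.005 m) or (x of mailer3 in the frame of line3 between -0.008 and 0.008 m and y of mailer3 in the frame of line3 between -0.012 and 0.012 m and z of mailer3 in the frame of line3 between -0.005 and 0.005 m) or (x of mailer3 in the frame of line4 between -0.008 and 0.008 m and y of mailer3 in the frame of line4 between -0.012 and 0.012 m and z of mailer3 in the frame of line4 between -0.005 and 0.005 m) or (x of mailer3 in the frame of line5 between -0.008 and 0.008 m and y of mailer3 in the frame of line5 between -0.012 and 0.012 m and z of mailer3 in the frame of line5 between -0.005 and 0.005 m)) and x of line5 in the frame of mailer3 above -0.02 m and x of line1 in the frame of mailer3 below 0.02 m and ((x of mailer4 in the frame of line1 between -0.008 and 0.008 m and y of mailer4 in the frame of line1 between -0.012 and 0.012 m and z of mailer4 in the frame of line1 between -0.005 and 0.005 m) or (x of mailer4 in the frame of line2 between -0.008 and 0.008 m and y of mailer4 in the frame of line2 between -0.012 and 0.012 m and z of mailer4 in the frame of line2 between -0.005 and 0.005 m) or (x of mailer4 in the frame of line3 between -0.008 and 0.008 m and y of mailer4 in the frame of line3 between -0.012 and 0.012 m and z of mailer4 in the frame of line3 between -0.005 and 0.005 m) or (x of mailer4 in the frame of line4 between -0.008 and 0.008 m and y of mailer4 in the frame of line4 between -0.012 and 0.012 m and z of mailer4 in the frame of line4 between -0.005 and 0.005 m) or (x of mailer4 in the frame of line5 between -0.008 and 0.008 m and y of mailer4 in the frame of line5 between -0.012 and 0.012 m and z of mailer4 in the frame of line5 between -0.005 and 0.005 m)) and x of line5 in the frame of mailer4 above -0.02 m and x of line1 in the frame of mailer4 below 0.02 m and ((x of mailer5 in the frame of line1 between -0.008 and 0.008 m and y of mailer5 in the frame of line1 between -0.012 and 0.012 m and z of mailer5 in the frame of line1 between -0.005 and 0.005 m) or (x of mailer5 in the frame of line2 between -0.008 and 0.008 m and y of mailer5 in the frame of line2 between -0.012 and 0.012 m and z of mailer5 in the frame of line2 between -0.005 and 0.005 m) or (x of mailer5 in the frame of line3 between -0.008 and 0.008 m and y of mailer5 in the frame of line3 between -0.012 and 0.012 m and z of mailer5 in the frame of line3 between -0.005 and 0.005 m) or (x of mailer5 in the frame of line4 between -0.008 and 0.008 m and y of mailer5 in the frame of line4 between -0.012 and 0.012 m and z of mailer5 in the frame of line4 between -0.005 and 0.005 m) or (x of mailer5 in the frame of line5 between -0.008 and 0.008 m and y of mailer5 in the frame of line5 between -0.012 and 0.012 m and z of mailer5 in the frame of line5 between -0.005 and 0.005 m)) and x of line5 in the frame of mailer5 above -0.02 m and x of line1 in the frame of mailer5 below 0.02 m and angle between cup's own z axis and vertical below 0.12 rad and height (world z) of cup below 0.008 m and horizontal distance between cup and dish above 0.08 m and angle between dish's own z axis and vertical below 0.1 rad); the robot touches nothing.
It fails at once if the brown bottle is shoved more than 40 mm or tipped over (distance of brown_bottle from where it was at the start of the episode above 0.04 m or angle between brown_bottle's own z axis and vertical above 0.5 rad).
It fails at once if the vial is shoved more than 40 mm or tipped over (distance of vial from where it was at the start of the episode above 0.04 m or angle between vial's own z axis and vertical above 0.5 rad).
It fails at once if the blue cap is shoved more than 40 mm or tipped over (distance of blue_cap from where it was at the start of the episode above 0.04 m or angle between blue_cap's own z axis and vertical above 0.5 rad).
It fails at once if the marker is shoved more than 40 mm (distance of marker from where it was at the start of the episode above 0.04 m).
Of mailer1, mailer2, mailer3, mailer4, mailer5 only 4 to 5 are there at a start; the rules pass over those that are not, and their reading is None.
Of bead1, bead2, bead3, bead4, bead5 only 3 to 5 are there at a start; the rules pass over those that are not, and their reading is None.
At some moment in a run one of dish may be knocked a few centimetres aside while the robot is not near it.
It also fails if it takes over 192 s, if anything falls off the work surface, if the arm or the gripper's body presses on something with over 40 N, if the wrist force passes 120 N, or if a joint passes its speed limit or range.

## Working session

There is one attempt and no reset: what is moved stays moved. The work goes in short steps, Python scripts to look and compute and a tool call to move; the robot and the scene stay as the last step left them, time stands still between calls to the robot, and variables do not carry over. Pictures are saved under pics/ and viewed, at most 14 in all, crops included, and the job is handed in when it is done.

Besides the shell and the picture viewer there is one more tool, called after "Call:" as name([rows], argument=value, ...), one row to a line, values as JSON. step_arm: Moves the arm, as the interface text tells. Its arguments: {"type":"object","properties":{"steps":{"type":"array","items":{"type":"array"}}},"required":["steps"]}

```bash
mkdir -p pics; ls; python3 - <<'E'
from station import read_state, cams
import cv2
for n in("side","top","wrist"):
    im=cams.capture(n); cv2.imwrite(f"pics/{n}0.png",im[:,:,::-1])
    print(n,cams.camera_info(n))
print(read_state())
E
```

```text
pics
side {'fov_y': 42.933482263414426, 'cx': 287.5761440009409, 'cy': 213.34901442124942, 'xyz': array([ -73.29065769, -920.00350959, 1169.96132913]), 'orientation': array([ 0.75974355, -0.23275071, -0.55732552])}
top {'fov_y': 47.69592990598288, 'cx': 276.2387570627986, 'cy': 209.5947220167742, 'xyz': array([ 349.98939909,   -8.86652769, 1354.99298782]), 'orientation': array([ 0.12260773, -0.12824129, -1.56070681])}
wrist {'fov_y': 65.70646984690485, 'cx': 282.07384001013895, 'cy': 212.2668763594319, 'tool_from_camera': array([[-1.34196952e-04,  9.54293258e-01,  2.98871811e-01,
         7.66539193e+01],
       [ 9.99999936e-01,  2.26968891e-04, -2.75696588e-04,
         1.16546683e+00],
       [-3.30929998e-04,  2.98871755e-01, -9.54293228e-01,
        -1.42001992e+02],
       [ 0.00000000e+00,  0.00000000e+00,  0.00000000e+00,
         1.00000000e+00]])}
{'time_s': 0.15, 'joint_positions': array([ 1.17102758e+00,  8.73520211e-02,  1.75300295e-01,  1.65981126e+00,
       -1.10217173e-05,  1.57082120e+00]), 'qvel': array([ 0.00105135, -0.0025487 ,  0.00209215, -0.00029564,  0.00076143,
        0.00176261]), 'tau': array([ 2.86413124e-04, -5.20761395e+01,  4.65043724e+01,  1.37606621e-02,
       -4.39924108e-06, -1.01984401e-05]), 'tool_pos': array([213.99422531, 506.46238171, 230.72774407]), 'tool_rot': array([-6.23780378e-01, -3.07883696e+00,  1.64548327e-03]), 'ft_force': array([0.73320948, 0.23752077, 0.49059835]), 'torque': array([ 0.05100737,  0.05738118, -0.04222205]), 'grip_force': 0.0, 'gripper_width': 85.35845000070678}
```

View pics/side0.png

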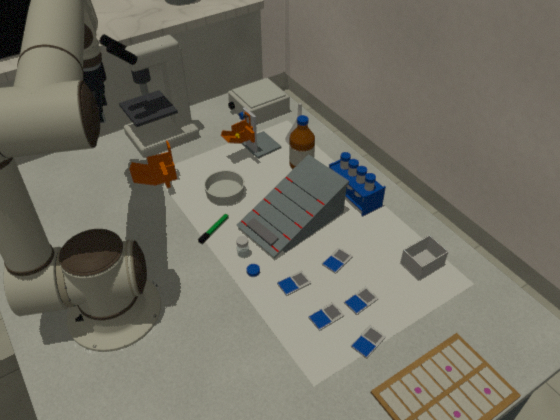

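View pics/top0.png

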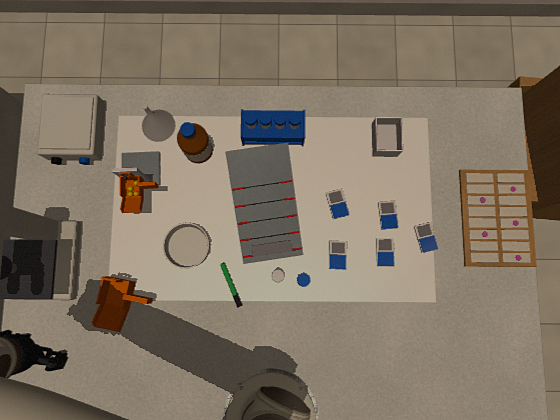

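Side shows the five mailers at about (293,284), (337,261), (361,300), (326,316) and (368,341), the board at (290,205), the small cup on its stand at (240,130) and the big decoy cup at (155,170). In the top view the small cup is at (132,190), the dish at (188,245) and the board at (265,205). Uphill on the board and the cup's +x both run roughly along world +x.

```bash
cat > lib.py <<'E'
import numpy as np, cv2
from scipy.spatial.transform import Rotation as R
from station import read_state, cams
def K(n):
    i=cams.camera_info(n); return 210/np.tan(np.radians(i['fov_y']/2)),i
def wristT(s=None):
    s=s or read_state(); T=np.eye(4); T[:3,:3]=R.from_rotvec(s['tool_rot']).as_matrix(); T[:3,3]=s['tool_pos']
    return T@cams.camera_info('wrist')['tool_from_camera']
def pose(n):
    if n=='wrist': T=wristT(); return T[:3,:3],T[:3,3]
    i=cams.camera_info(n); return R.from_rotvec(i['orientation']).as_matrix(),np.array(i['xyz'])
def proj(n,P):
    f,i=K(n); Rm,t=pose(n); p=(np.atleast_2d(P)-t)@Rm; x,y,z=p[:,0],-p[:,1],-p[:,2]
    if n=='wrist':
        r=np.hypot(x,y)+1e-9; k=np.arctan2(r,z)/r
    else: k=1/z
    return np.c_[i['cx']+f*x*k,i['cy']+f*y*k]
def ray(n,uv):
    f,i=K(n); Rm,t=pose(n); d=(np.atleast_2d(uv)-[i['cx'],i['cy']])/f
    if n=='wrist':
        a=np.linalg.norm(d,axis=1,keepdims=True)+1e-9; v=np.c_[d/a*np.sin(a),np.cos(a)]
    else: v=np.c_[d,np.ones(len(d))]
    return t,(v*[1,-1,-1])@Rm.T
def onz(n,uv,z):
    t,d=ray(n,uv); return t+d*((np.atleast_1d(z)-t[2])/d[:,2])[:,None]
def rect(n,im,z,x0,x1,y0,y1,s=1.0):
    """metric picture: row = (x1-x)*s, col=(y1-y)*s"""
    xs=x1-np.arange(int((x1-x0)*s))/s; ys=y1-np.arange(int((y1-y0)*s))/s
    X,Y=np.meshgrid(xs,ys,indexing='ij'); uv=proj(n,np.c_[X.ravel(),Y.ravel(),np.full(X.size,z)]).astype(np.float32)
    return cv2.remap(im,uv[:,0].reshape(X.shape),uv[:,1].reshape(X.shape),cv2.INTER_LINEAR)
def hsv(im): return cv2.cvtColor(im,cv2.COLOR_RGB2HSV)
def blobs(m,amin,amax=1e9):
    n,l,st,c=cv2.connectedComponentsWithStats(m.astype(np.uint8)); return [(c[k],st[k],l==k) for k in range(1,n) if amin<=st[k,4]<=amax]
def blue(im): h=hsv(im); return (abs(h[...,0].astype(int)-112)<12)&(h[...,1]>170)&(h[...,2]>60)
def mailers(n,im,z=7,box=(150,620,-520,-50)):
    x0,x1,y0,y1=box; r=rect(n,im,z,x0,x1,y0,y1); out=[]
    for c,st,m in blobs(blue(r),1000,3500):
        (cx,cy),(w,h),a=cv2.minAreaRect(np.argwhere(m)[:,::-1].astype(np.float32))
        P=cv2.boxPoints(((cx,cy),(w,h),a)); P=np.c_[x1-P[:,1],y1-P[:,0]]
        e=P[1]-P[0],P[2]-P[1]; lo=max(e,key=np.linalg.norm); yaw=np.arctan2(lo[1],lo[0])-np.pi/2; yaw=(yaw+np.pi/2)%np.pi-np.pi/2
        out.append((x1-cy,y1-cx,round(yaw,3),sorted((w,h))))
    return out
E
python3 - <<'E'
from lib import *
for n in("top","side"):
    im=cv2.imread(f"pics/{n}0.png")[:,:,::-1].copy()
    for m in mailers(n,im): print(n,np.round(m[:3],2),np.round(m[3],0))
    h=hsv(im); red=((h[...,0]<6)|(h[...,0]>172))&(h[...,1]>130)&(h[...,2]>70)
    print('red',[(np.round(c,1).tolist(),int(st[4])) for c,st,m in blobs(red,4)])
im=[cv2.imread(f"pics/{n}0.png") for n in('top','side')]
a=cv2.resize(im[0][130:285,100:230],(650,775)[:2],interpolation=cv2.INTER_CUBIC)
b=cv2.resize(im[1][95:215,190:290],(500,600),interpolation=cv2.INTER_CUBIC)
a=cv2.resize(im[0][140:270,105:225],(0,0),fx=4,fy=4,interpolation=2); b=cv2.resize(im[1][90:210,200:280],(0,0),fx=4,fy=4,interpolation=2)
c=np.zeros((520,800,3),np.uint8); c[:520,:480]=a; c[:480,480:800]=b
cv2.imwrite("pics/cup0.png",c)
E
```

```text
top [ 5.6789e+02 -1.9331e+02  2.5000e-01] [37. 43.]
top [ 5.3572e+02 -3.3554e+02  9.0000e-02] [37. 43.]
top [ 429.5 -322.     0. ] [37. 42.]
top [ 4.2004e+02 -1.8652e+02 -3.0000e-02] [37. 42.]
red [([286.8, 181.1], 25), ([237.3, 188.4], 25), ([289.0, 198.3], 25), ([239.8, 205.7], 24), ([291.2, 215.3], 24), ([242.7, 222.6], 25), ([293.5, 232.0], 23), ([245.3, 239.3], 26), ([296.4, 248.6], 23), ([247.5, 256.0], 21)]
side [ 5.6853e+02 -1.9262e+02  2.5000e-01] [35. 41.]
side [ 5.3605e+02 -3.3477e+02  1.2000e-01] [36. 41.]
side [ 4.7261e+02 -4.4428e+02  2.3000e-01] [36. 42.]
side [ 429. -321.    0.] [36. 40.]
side [ 4.2004e+02 -1.8548e+02 -4.0000e-02] [36. 40.]
side [369.7  -88.1   -0.46] [32. 39.]
red [([288.9, 179.1], 11), ([278.0, 189.9], 12), ([266.7, 200.7], 11), ([320.1, 201.7], 15), ([255.5, 211.7], 12), ([309.2, 213.3], 13), ([243.7, 222.6], 12), ([297.8, 224.7], 13), ([286.3, 236.4], 14), ([274.3, 248.0], 15)]
```

View pics/cup0.png

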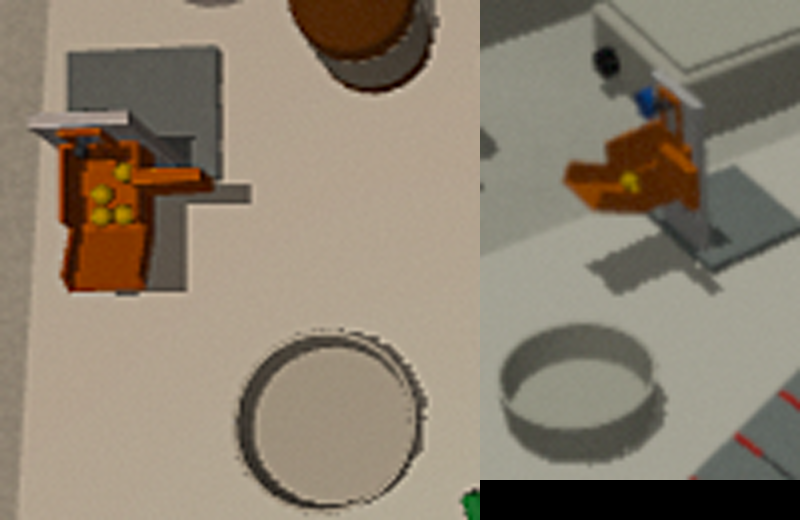

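```bash
python3 - <<'E'
from lib import *
# board
C=[]
zs=[24+16.42*k for k in range(5)]
L=[(237.3,188.4),(239.8,205.7),(242.7,222.6),(245.3,239.3),(247.5,256.0)][::-1]
Rr=[(286.8,181.1),(289,198.3),(291.2,215.3),(293.5,232),(296.4,248.6)][::-1]
l=onz('top',L,zs); r=onz('top',Rr,zs)
Ls=[(243.7,222.6),(255.5,211.7),(266.7,200.7),(278,189.9),(288.9,179.1)]
Rs=[(274.3,248),(286.3,236.4),(297.8,224.7),(309.2,213.3),(320.1,201.7)]
l2=onz('side',Ls,zs); r2=onz('side',Rs,zs)
for a,b in((l,r),(l2,r2)):
    m=(a+b)/2; d=a-b; u=m[4]-m[0]
    print(np.round(m,1).tolist(), 'yaw lines',np.round(np.arctan2(-d[:,0],d[:,1]),3),'axis',np.arctan2(u[1],u[0]),np.hypot(*u[:2]),np.linalg.norm(d,axis=1))
cr=lambda x,y:(105+x/4,140+y/4)
print('fin tip lowR',onz('top',[cr(212,176),cr(204,168),cr(135,186),cr(135,170)],132))
print('lip',onz('top',[cr(68,290),cr(140,290)],96))
print('foot',onz('top',[cr(68,50),cr(218,46),cr(221,178)],5))
print('plate top',onz('top',[cr(32,126),cr(130,114),cr(62,113)],158))
th=np.linspace(0,2*np.pi,13)
print('dish rim top ~',onz('top',[cr(330,420)],42), onz('top',[cr(238,420),cr(422,420),cr(330,332),cr(330,508)],[42]*4))
im=cv2.imread('pics/top0.png')[:,:,::-1].copy()
for m in mailers('top',im,box=(350,600,-520,-350)): print(m)
for m in mailers('top',im,z=14,box=(250,450,-150,0)): print(m)
s=lambda x,y:(200+(x-480)/4,90+y/4)
print('side fin top',onz('side',[s(660,143),s(697,172)],132), 'dish side rim',onz('side',[s(500,375),s(654,365)],42))
E
```

```text
[[443.6, -1.8, 24.0], [488.5, 5.5, 40.4], [533.0, 12.5, 56.8], [577.5, 19.6, 73.3], [622.2, 26.1, 89.7]] yaw lines [0.156 0.158 0.158 0.159 0.157] axis 0.15526081734796923 180.86671511037073 [138.31431687 135.40574314 135.28577959 136.27883383 136.09267451]
[[443.7, 0.7, 24.0], [488.7, 6.3, 40.4], [533.3, 13.4, 56.8], [577.9, 19.8, 73.3], [622.4, 27.7, 89.7]] yaw lines [0.159 0.157 0.158 0.154 0.152] axis 0.14978605509408222 180.66173194455325 [136.53550813 136.10690868 135.97738708 135.67596172 134.63500865]
fin tip lowR [[613.2177651  298.46284347 132.        ]
 [618.55301582 303.9620188  132.        ]
 [606.15972922 348.63652102 132.        ]
 [616.89083587 349.1962452  132.        ]]
lip [[542.3214037  400.25833154  96.        ]
 [542.64706947 352.1084981   96.        ]]
foot [[734.13381508 440.1061889    5.        ]
 [737.96479837 330.43390467   5.        ]
 [639.11680848 323.79063939   5.        ]]
plate top [[639.77518639 409.50197329 158.        ]
 [648.18146154 346.74081953 158.        ]
 [648.53094863 390.66632771 158.        ]]
dish rim top ~ [[460.91912407 231.74563673  42.        ]] [[460.50752814 295.26100439  42.        ]
 [461.33088302 168.20511286  42.        ]
 [522.22527067 233.94331615  42.        ]
 [400.51030283 229.58012428  42.        ]]
side fin top [[612.36332666 353.25802881 132.        ]
 [617.1441192  302.69600348 132.        ]] dish side rim [[409.63400508 267.05008883  42.        ]
 [516.77035131 210.08513975  42.        ]]
```

Four beads are visible in the cup. I'll move above the fin and check it with the wrist camera.

Call:
step_arm([
  [[0.032,-0.016,0],[0,0,-0.09],0.05],
  [[0.032,-0.016,0],[0,0,-0.09],0.05],
  [[0.032,-0.016,0],[0,0,-0.09],0.05],
  [[0.032,-0.016,0],[0,0,-0.09],0.05],
  [[0.032,-0.016,0],[0,0,-0.09],0.05],
  [[0.032,-0.016,0],[0,0,-0.09],0.05],
  [[0.032,-0.016,0],[0,0,-0.09],0.05],
  [[0.032,-0.016,0],[0,0,-0.09],0.05],
  [[0.032,-0.016,0],[0,0,-0.09],0.05],
  [[0.032,-0.016,0],[0,0,-0.09],0.05],
  [[0.032,-0.016,0],[0,0,-0.09],0.05],
  [[0.032,-0.016,0],[0,0,-0.09],0.05],
  [[0,0,0],[0,0,0],0.05],
  [[0,0,0],[0,0,0],0.05],
])

```text
time_s: 1.32
tool_pos: [599.3, 313.3, 229.6]
tool_rot: [-2.12, -2.317, 0.003]
ft_force: [0.1, 0.0, -0.5]
gripper_width: 50.2
grip_force: 0.0
```

```bash
python3 - <<'E'
from lib import *
s=read_state(); print(s['tool_pos'],s['tool_rot'],s['gripper_width'],s['joint_positions'])
im=cams.capture('wrist'); np.save('w1.npy',im)
r=rect('wrist',im,132,530,680,270,430,s=3.5)
cv2.imwrite('pics/w1.png',r[:,:,::-1]); print(r.shape)
E
```

```text
[599.33370929 313.33920512 229.57560455] [-2.12041639 -2.31690475  0.0033574 ] 50.24569634969909 [4.81698637e-01 4.16735757e-01 5.69702864e-01 1.72606527e+00
 7.60334906e-05 1.96399099e+00]
(525, 560, 3)
```

View pics/w1.png

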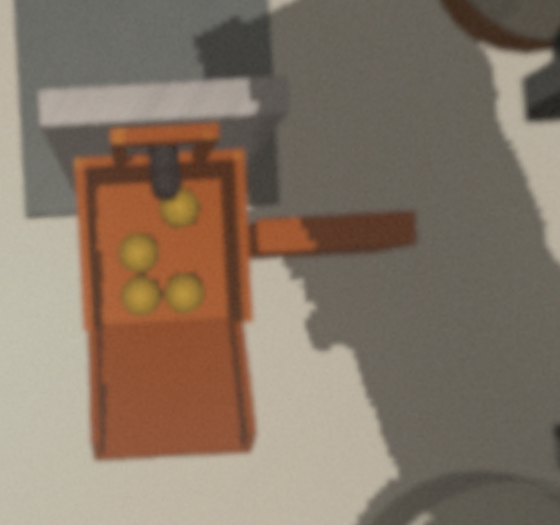

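The rectified wrist view shows the fin from (252,236) to (414,228), four beads in the cup, and a yaw of about 0.05. The grip point works out to (614,326). Next I'll descend and grip.

Call:
step_arm([
  [[0.008,0.006,0],[0,0,-0.018],0.04],
  [[0.0072,0.0064,0],[0,0,-0.018],0.04],
  [[0,0,-0.025],[0,0,0],0.04],
  [[0,0,-0.026],[0,0,0],0.04],
  [[0,0,-0.026],[0,0,0],0.04],
  [[0,0,-0.026],[0,0,0],0.04],
  [[0,0,-0.0255],[0,0,0],0.04],
  [[0,0,0],[0,0,0],0.04],
  [[0,0,0],[0,0,0],0.04],
  [[0,0,0],[0,0,0],0.0],
  [[0,0,0],[0,0,0],0.0],
  [[0,0,0],[0,0,0],0.0],
  [[0,0,0],[0,0,0],0.0],
  [[0,0,0],[0,0,0],0.0],
  [[0,0,0],[0,0,0],0.0],
])

```text
time_s: 2.62
tool_pos: [613.8, 327.8, 105.1]
tool_rot: [2.159, 2.282, 0.005]
ft_force: [-1.6, 0.9, 6.9]
gripper_width: 9.2
grip_force: 61.0
```

Call:
step_arm([
  [[0,0,0.004],[0,0,0],0.0],
  [[0,0,0.004],[0,0,0],0.0],
  [[0,0,0.004],[0,0,0],0.0],
  [[0,0,0.004],[0,0,0],0.0],
  [[0,0,0],[0,0,0],0.0],
  [[0,0,0],[0,0,0],0.0],
  [[0,0,0],[0,0,0],0.0],
])

```text
time_s: 3.2
tool_pos: [613.2, 327.0, 118.5]
tool_rot: [-2.16, -2.282, 0.001]
ft_force: [0.1, -0.4, -1.7]
gripper_width: 9.2
grip_force: 59.8
```

Call:
step_arm([
  [[0,0,0.002],[0,0,0],0.0],
  [[-0.004,0,0],[0,0,0],0.0],
  [[-0.006,-0.0003,0],[0,0,0],0.0],
  [[-0.008,-0.0005,0],[0,0,0],0.0],
  [[-0.01,-0.0005,0],[0,0,0],0.0],
  [[-0.01,-0.0005,0],[0,0,0],0.0],
  [[-0.01,-0.0005,0.004],[0,0,0],0.0],
  [[-0.01,-0.0005,0.008],[0,0,0],0.0],
  [[-0.01,-0.0005,0.008],[0,0,0],0.0],
  [[-0.008,0,0.008],[0,0,0],0.0],
  [[-0.005,0,0.006],[0,0,0],0.0],
  [[0,0,0],[0,0,0],0.0],
  [[0,0,0],[0,0,0],0.0],
  [[0,0,0],[0,0,0],0.0],
  [[0,0,0],[0,0,0],0.0],
])

```text
time_s: 4.45
tool_pos: [532.5, 323.6, 154.1]
tool_rot: [-2.16, -2.281, 0.001]
ft_force: [0.4, 0.7, -1.4]
gripper_width: 8.5
grip_force: 59.7
```

```bash
python3 - <<'E'
from lib import *
s=read_state(); print(s['tool_pos'],s['tool_rot'],s['joint_positions'])
im=cams.capture('wrist'); t=cams.capture('top')
c=np.zeros((420,800,3),np.uint8); c[:,:560]=im; c[:200,560:]=cv2.resize(t[140:280,90:258],(240,200)); cv2.imwrite('pics/w2.png',c[:,:,::-1])
E
```

```text
[532.46593173 323.56010181 154.05195522] [-2.15973119e+00 -2.28124380e+00  1.41737890e-03] [ 5.46067576e-01  2.49322046e-01  2.11085442e-01  1.53347594e+00
 -7.04156747e-05  2.06215419e+00]
```

View pics/w2.png

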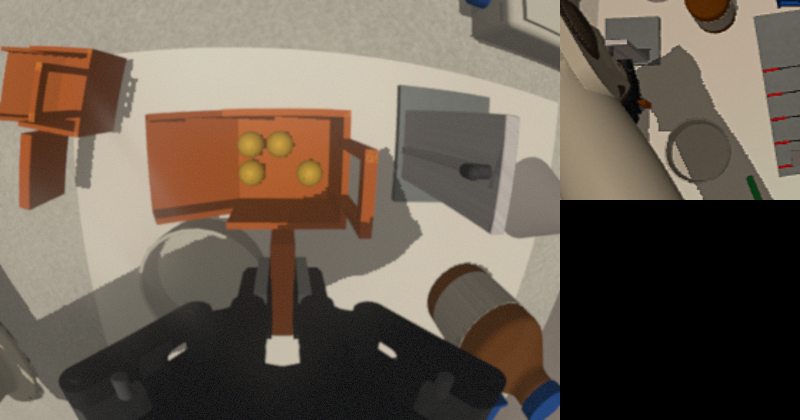

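The cup is off the hook with all four beads in it (wrist pixels 250–310, 145–175), and the dish hasn't moved. Next I'll carry the cup over and pre-tilt it 20°.

Call:
step_arm([
  [[0.0014,-0.004,0],[0,0,0],0.0],
  [[0.0014,-0.008,0],[0,0,0],0.0],
  [[0.0014,-0.011,0],[0,0,0],0.0],
  [[0.0014,-0.011,0],[0,0,0],0.0],
  [[0.0014,-0.011,0],[0.0024,-0.0437,0],0.0],
  [[0.0014,-0.011,0],[0.0024,-0.0437,0],0.0],
  [[0.0014,-0.011,0],[0.0024,-0.0437,0],0.0],
  [[0.0014,-0.011,0],[0.0024,-0.0437,0],0.0],
  [[0.0014,-0.011,0],[0.0024,-0.0437,0],0.0],
  [[0.0014,-0.011,0],[0.0024,-0.0437,0],0.0],
  [[0.0014,-0.011,0],[0.0024,-0.0437,0],0.0],
  [[0.0014,-0.011,-0.008],[0.0024,-0.0437,0],0.0],
  [[0.0014,-0.01,-0.012],[0,0,0],0.0],
  [[0.0014,-0.006,-0.012],[0,0,0],0.0],
  [[0.0014,-0.003,-0.012],[0,0,0],0.0],
  [[0,0,-0.012],[0,0,0],0.0],
  [[0,0,-0.006],[0,0,0],0.0],
  [[0,0,0],[0,0,0],0.0],
  [[0,0,0],[0,0,0],0.0],
  [[0,0,0],[0,0,0],0.0],
])

```text
time_s: 6.22
tool_pos: [553.7, 183.2, 93.3]
tool_rot: [1.978, 2.09, 0.37]
ft_force: [-0.0, -0.5, -1.2]
gripper_width: 8.8
grip_force: 59.6
```

```bash
python3 - <<'E'
from lib import *
s=read_state(); print(s['tool_pos'],s['tool_rot'],s['joint_positions'])
Rm=R.from_rotvec(s['tool_rot']).as_matrix(); print(Rm[:,1],Rm[:,2])
im=cams.capture('wrist'); t=cams.capture('side')
c=np.zeros((420,800,3),np.uint8); c[:,:560]=im; c[:240,560:]=cv2.resize(t[120:240,180:300],(240,240)); cv2.imwrite('pics/w3.png',c[:,:,::-1])
E
```

```text
[553.65446767 183.20875288  93.32831869] [1.9776507  2.09039878 0.37049404] [ 0.37172128 -0.17333907 -0.39048905  1.01903592 -0.10687691  1.86903426]
[0.93770902 0.05198499 0.34351035] [ 0.34297267  0.01921306 -0.93914887]
```

View pics/w3.png

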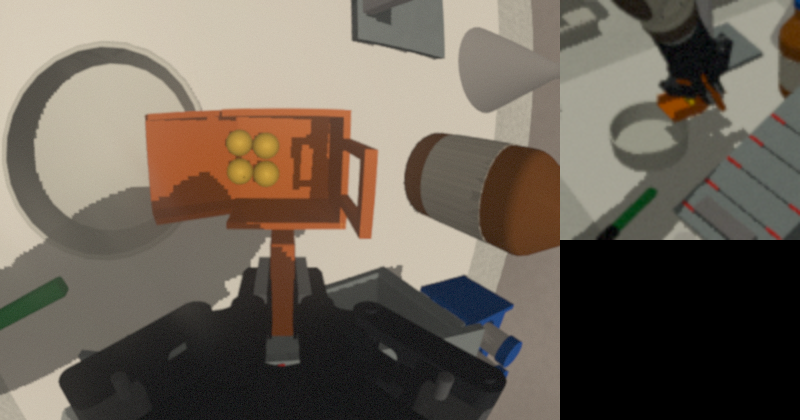

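The wrist view shows the dish with its rim centred near (108,150) and the lip at about (150,167). I'll check both numerically.

```bash
python3 - <<'E'
from lib import *
P=onz('wrist',[(6,150),(108,42),(103,259),(200,105)],[42]*4); print(P)
A=np.c_[2*P[:,:2],np.ones(4)]; q=np.linalg.lstsq(A,(P[:,:2]**2).sum(1),rcond=None)[0]; print('centre',q[:2],np.sqrt(q[2]+q[:2]@q[:2]))
print('lip',onz('wrist',[(146,115),(154,223)],[62]*2))
E
```

```text
[[402.3317125  245.83623801  42.        ]
 [465.88149129 301.63047624  42.        ]
 [458.27626619 176.82096126  42.        ]
 [519.51695636 265.0967434   42.        ]]
centre [463.64510695 239.01580429] 62.10948217569782
lip [[490.59991441 259.58452586  62.        ]
 [493.15076497 204.32271286  62.        ]]
```

Call:
step_arm([
  [[-0.0013,0.001,0.0024],[0.0024,-0.0436,0],0.0],
  [[-0.0014,0.001,0.0024],[0.0024,-0.0436,0],0.0],
  [[-0.0016,0.001,0.0023],[0.0024,-0.0436,0],0.0],
  [[-0.0018,0.001,0.0022],[0.0024,-0.0436,0],0.0],
  [[-0.0019,0.001,0.0021],[0.0024,-0.0436,0],0.0],
  [[-0.0019,0,0.002],[0.0024,-0.0436,0],0.0],
  [[-0.0015,0,0.0014],[0.0018,-0.0327,0],0.0],
  [[-0.0016,0,0.0014],[0.0018,-0.0327,0],0.0],
  [[-0.0017,0,0.0014],[0.0018,-0.0327,0],0.0],
  [[-0.0017,0,0.0014],[0.0018,-0.0327,0],0.0],
  [[-0.0018,0,0.0014],[0.0018,-0.0327,0],0.0],
  [[-0.0018,0,0.0013],[0.0018,-0.0327,0],0.0],
  [[-0.0018,0,0.0013],[0.0018,-0.0327,0],0.0],
  [[-0.0018,0,0.0013],[0.0018,-0.0327,0],0.0],
  [[0,0,0],[0,0,0],0.0],
  [[0,0,0],[0,0,0],0.0],
  [[0,0,0],[0,0,0],0.0],
  [[0,0,0],[0,0,0],0.0],
  [[0,0,0],[0,0,0],0.0],
  [[0,0,0],[0,0,0],0.0],
])

```text
time_s: 7.98
tool_pos: [529.9, 187.7, 117.2]
tool_rot: [1.661, 1.755, 0.819]
ft_force: [-0.4, 0.1, -0.2]
gripper_width: 9.4
grip_force: 59.8
```

```bash
python3 - <<'E'
from lib import *
s=read_state(); print(s['tool_pos'],s['ft_force'])
im=cams.capture('wrist'); t=cams.capture('side')
c=np.zeros((420,800,3),np.uint8); c[:,:560]=im; c[:240,560:]=cv2.resize(t[120:240,180:300],(240,240)); cv2.imwrite('pics/w4.png',c[:,:,::-1])
E
```

```text
[529.90532412 187.71627874 117.23324971] [-0.44146097  0.09178059 -0.15050831]
```

View pics/w4.png

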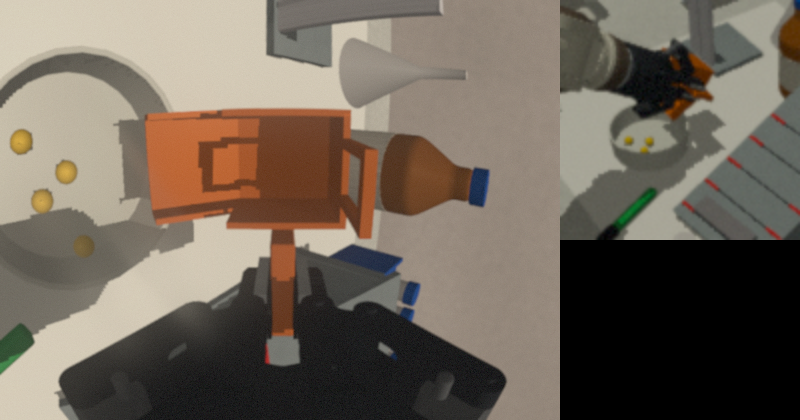

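All four beads are in the dish, at wrist pixels (21,141), (66,172), (42,201) and (84,245). Now I'll lift, untilt and carry the cup to free bench.

Call:
step_arm([
  [[0,0,0.012],[0,0,0],0.0],
  [[0,0,0.013],[0,0,0],0.0],
  [[0,0,0.013],[0,0,0],0.0],
  [[0,0,0.012],[0,0,0],0.0],
  [[0,0,0.01],[0,0,0],0.0],
  [[0.004,0.01,0],[-0.006,0.109,0],0.0],
  [[0.004,0.01,0],[-0.006,0.109,0],0.0],
  [[0.004,0.01,0],[-0.006,0.109,0],0.0],
  [[0.004,0.01,0],[-0.006,0.109,0],0.0],
  [[0.004,0.01,0],[-0.006,0.109,0],0.0],
  [[0.004,0.01,0],[-0.006,0.109,0],0.0],
  [[0.004,0.01,0],[-0.006,0.109,0],0.0],
  [[0.004,0.01,0],[-0.006,0.109,0],0.0],
  [[0.001,0.01,-0.01],[0,0,0],0.0],
  [[0.001,0.01,-0.02],[0,0,0],0.0],
  [[0.001,0.01,-0.02],[0,0,0],0.0],
  [[0.001,0.01,-0.02],[0,0,0],0.0],
  [[0.001,0.008,-0.02],[0,0,0],0.0],
  [[0,0,-0.005],[0,0,0],0.0],
  [[0,0,0],[0,0,0],0.0],
])

```text
time_s: 9.75
tool_pos: [565.6, 315.4, 80.2]
tool_rot: [2.159, 2.282, -0.003]
ft_force: [-0.6, -0.4, -1.0]
gripper_width: 8.8
grip_force: 59.7
```

```bash
python3 - <<'E'
from lib import *
s=read_state(); print(s['tool_pos'],s['ft_force'],R.from_rotvec(s['tool_rot']).as_matrix()[:,1:].T)
im=cams.capture('side');cv2.imwrite('pics/s5.png',im[:,:,::-1])
E
```

```text
[565.5893578  315.41088511  80.19036332] [-0.63344871 -0.40308692 -0.9538554 ] [[ 0.99844716  0.05568928 -0.00140436]
 [-0.00131302 -0.0016768  -0.99999773]]
```

Call:
step_arm([
  [[0,0,-0.012],[0,0,0],0.0],
  [[0,0,-0.012],[0,0,0],0.0],
  [[0,0,-0.008],[0,0,0],0.0],
  [[0,0,-0.005],[0,0,0],0.0],
  [[0,0,-0.003],[0,0,0],0.0],
  [[0,0,-0.002],[0,0,0],0.0],
  [[0,0,-0.002],[0,0,0],0.0],
  [[0,0,-0.001],[0,0,0],0.0],
  [[0,0,0],[0,0,0],0.0],
  [[0,0,0],[0,0,0],0.0],
])

```text
time_s: 10.63
tool_pos: [566.8, 315.8, 37.3]
tool_rot: [2.159, 2.281, 0.001]
ft_force: [-0.1, 0.2, -1.1]
gripper_width: 8.9
grip_force: 59.8
```

Call:
step_arm([
  [[0,0,-0.001],[0,0,0],0.0],
  [[0,0,-0.001],[0,0,0],0.0],
  [[0,0,-0.001],[0,0,0],0.0],
  [[0,0,0],[0,0,0],0.0],
  [[0,0,0],[0,0,0],0.0],
])

```text
time_s: 11.05
tool_pos: [567.2, 315.7, 36.1]
tool_rot: [2.159, 2.28, 0.004]
ft_force: [-2.5, -4.1, 11.5]
gripper_width: 8.9
grip_force: 61.6
```

Call:
step_arm([
  [[0,0,0],[0,0,0],0.04],
  [[0,0,0],[0,0,0],0.04],
  [[0,0,0],[0,0,0],0.04],
  [[0,0,0.02],[0,0,0],0.04],
  [[0,0,0.04],[0,0,0],0.04],
  [[0,0,0.04],[0,0,0],0.04],
  [[0,0,0.04],[0,0,0],0.04],
  [[0,0,0.03],[0,0,0],0.04],
  [[-0.0079,-0.0314,0],[0,0,0.0925],0.065],
  [[-0.0079,-0.0314,0],[0,0,0.0925],0.065],
  [[-0.0079,-0.0314,0],[0,0,0.0925],0.065],
  [[-0.0079,-0.0314,0],[0,0,0.0925],0.065],
  [[-0.0079,-0.0314,0],[0,0,0.0925],0.065],
  [[-0.0079,-0.0314,0],[0,0,0.0925],0.065],
  [[-0.0079,-0.0314,0],[0,0,0.0925],0.065],
  [[-0.0079,-0.0314,0],[0,0,0.0925],0.065],
  [[-0.0079,-0.0314,0],[0,0,0.0925],0.065],
  [[-0.0079,-0.0314,0],[0,0,0.0925],0.065],
  [[-0.0079,-0.0314,0],[0,0,0.0925],0.065],
  [[-0.0079,-0.0314,0],[0,0,0.0925],0.065],
])

```text
time_s: 12.72
tool_pos: [471.2, -62.4, 204.1]
tool_rot: [0.626, 3.078, 0.001]
ft_force: [0.4, 0.3, 0.5]
gripper_width: 64.9
grip_force: 0.0
```

Call:
step_arm([
  [[-0.0079,-0.0314,0],[0,0,0.0925],0.065],
  [[-0.0079,-0.0314,0],[0,0,0.0925],0.065],
  [[-0.0079,-0.0314,0],[0,0,0.0925],0.065],
  [[-0.0079,-0.0314,0],[0,0,0.0925],0.065],
  [[0,0,0],[0,0,0],0.065],
  [[0,0,0],[0,0,0],0.065],
])

```text
time_s: 13.22
tool_pos: [439.8, -187.9, 203.9]
tool_rot: [-0.062, -3.141, -0.002]
ft_force: [-0.3, -0.8, 0.7]
gripper_width: 64.7
grip_force: 0.0
```

```bash
python3 - <<'E'
from lib import *
s=read_state(); print(s['tool_pos'],R.from_rotvec(s['tool_rot']).as_matrix()[:,1],s['joint_positions'])
im=cams.capture('wrist'); np.save('w6.npy',im)
for m in mailers('wrist',im,box=(250,750,-480,0)): print(np.round(m[:3],2),np.round(m[3]))
t=cams.capture('side')
c=np.zeros((420,800,3),np.uint8); c[:,:560]=im; c[:240,560:]=cv2.resize(t[120:240,180:300],(240,240)); cv2.imwrite('pics/w6.png',c[:,:,::-1])
E
```

```text
[ 439.82382474 -187.91797233  203.9188869 ] [3.95075959e-02 9.99218783e-01 9.87117074e-04] [-4.04306649e-01 -9.21689214e-02 -5.58740583e-02  1.60754862e+00
  8.81960838e-04 -3.64789006e-01]
```

View pics/w6.png

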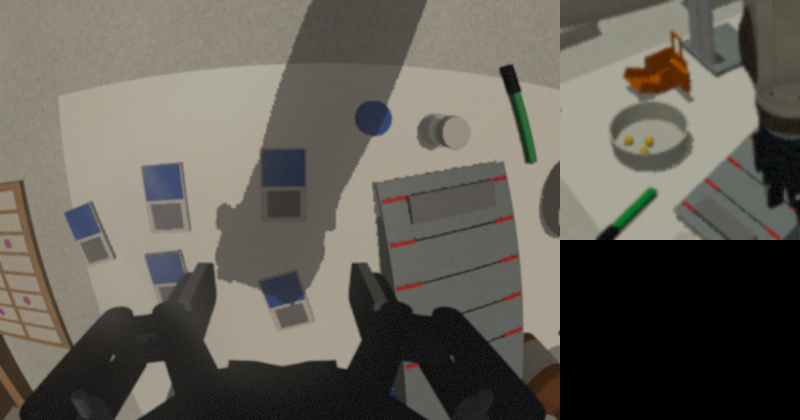

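The cup is upright and the beads are in the dish. The wrist view shows mailer D with its label at (263–306, 149–187) and its far end at row 221, plus the wedge at (455,200).

```bash
python3 - <<'E'
from lib import *
im=np.load('w6.npy')
P=onz('wrist',[(262,149),(306,149),(305,220),(264,221)],7); print(P.round(1).tolist(),P.mean(0))
r=rect('wrist',im,7,350,650,-480,-100); h=hsv(r)
b=(abs(h[...,0].astype(int)-113)<13)&(h[...,1]>100)
for c,st,m in blobs(b,900,2600):
    (cx,cy),(w,hh),a=cv2.minAreaRect(np.argwhere(m)[:,::-1].astype(np.float32)); print('label',650-cy,-100-cx,w,hh,a)
h=hsv(im); red=((h[...,0]<7)|(h[...,0]>170))&(h[...,1]>110)&(h[...,2]>70)
B=[tuple(c) for c,st,m in blobs(red,12) if c[1]>150 and 370<c[0]<530]
Lf=sorted([b for b in B if b[0]>450],key=lambda b:b[1]); Rt=sorted([b for b in B if b[0]<450],key=lambda b:b[1])
n=min(len(Lf),len(Rt)); print(len(Lf),len(Rt)); zs=[24+16.42*k for k in range(n)]
l=onz('wrist',Lf[:n],zs); q=onz('wrist',Rt[:n],zs); print(l.round(1),q.round(1)); print((l+q)/2)
E
```

```text
[[400.5, -204.3, 7.0], [402.2, -158.4, 7.0], [480.3, -161.0, 7.0], [479.8, -206.3, 7.0]] [ 440.69932856 -182.49189723    7.        ]
label 473.6009063720703 -441.66973876953125 36.97209548950195 38.79196548461914 73.3007583618164
5 4
[[432.9  71.7  24. ]
 [478.1  75.5  40.4]
 [522.5  83.1  56.8]
 [567.2  89.8  73.3]] [[455.  -65.9  24. ]
 [499.4 -58.1  40.4]
 [544.  -51.   56.8]
 [651.3 -34.5  73.3]]
[[443.95484187   2.9165712   24.        ]
 [488.78626563   8.69655376  40.42      ]
 [533.25502706  16.05187782  56.84      ]
 [609.24012011  27.64242716  73.26      ]]
```

Call:
step_arm([
  [[0.0005,0.003,-0.032],[0,0,0],0.065],
  [[0,0,-0.032],[0,0,0],0.065],
  [[0,0,-0.032],[0,0,0],0.065],
  [[0,0,-0.032],[0,0,0],0.065],
  [[0,0,-0.032],[0,0,0],0.065],
  [[0,0,-0.025],[0,0,0],0.065],
  [[0,0,-0.012],[0,0,0],0.065],
  [[0,0,-0.006],[0,0,0],0.065],
  [[0,0,0],[0,0,0],0.065],
  [[0,0,0],[0,0,0],0.065],
  [[0,0,0],[0,0,0],0.065],
])

```text
time_s: 14.23
tool_pos: [442.0, -183.9, 2.8]
tool_rot: [0.056, 3.139, -0.0]
ft_force: [0.2, -0.3, 0.5]
gripper_width: 65.2
grip_force: 0.0
```

Call:
step_arm([
  [[-0.001,0,-0.002],[0,0,0],0.065],
  [[0,0,-0.001],[0,0,0],0.065],
  [[0,0,0],[0,0,0],0.04],
  [[0,0,0],[0,0,0],0.04],
  [[0,0,0],[0,0,0],0.04],
  [[0,0,0],[0,0,0],0.04],
  [[0,0,0],[0,0,0],0.04],
])

```text
time_s: 14.82
tool_pos: [440.1, -183.9, -1.0]
tool_rot: [0.056, 3.14, 0.001]
ft_force: [-1.4, 0.1, 5.3]
gripper_width: 47.7
grip_force: 62.1
```

Call:
step_arm([
  [[0,0,0.02],[0,0,0],0.04],
  [[0,0,0.04],[0,0,0],0.04],
  [[0,0,0.04],[0,0,0],0.04],
  [[0.005,0.0239,0],[0,0,0.0241],0.04],
  [[0.005,0.0239,0],[0,0,0.0241],0.04],
  [[0.005,0.0239,0],[0,0,0.0241],0.04],
  [[0.005,0.0239,0],[0,0,0.0241],0.04],
  [[0.005,0.0239,0],[0,0,0.0241],0.04],
  [[0.005,0.0239,0],[0,0,0.0241],0.04],
  [[0.005,0.0239,0],[0,0,0.0241],0.04],
  [[0.005,0.0239,0],[0,0,0.0241],0.04],
  [[0,0,0],[0.0078,-0.0502,0],0.04],
  [[0,0,0],[0.0078,-0.0502,0],0.04],
  [[0,0,-0.01],[0.0078,-0.0502,0],0.04],
  [[0,0,-0.02],[0.0078,-0.0502,0],0.04],
  [[0,0,-0.01],[0,0,0],0.04],
  [[0,0,0],[0,0,0],0.04],
  [[0,0,0],[0,0,0],0.04],
])

```text
time_s: 16.32
tool_pos: [479.7, 7.4, 58.3]
tool_rot: [-0.23, 2.931, 0.024]
ft_force: [0.1, 0.2, -0.6]
gripper_width: 47.7
grip_force: 62.0
```

```bash
cat > st.py <<'E'
from lib import *
def st():
    s=read_state(); M=R.from_rotvec(s['tool_rot']).as_matrix()
    print(s['tool_pos'].round(1),'yaw',np.arctan2(-M[0,1],M[1,1]).round(3),'ydz',M[2,1].round(3),'pitch',np.arctan2(M[0,2]*np.cos(.155)+M[1,2]*np.sin(.155),-M[2,2]).round(3),'F',s['ft_force'].round(1),s['gripper_width'].round(1))
E
python3 -c "
from st import *
st()"
```

```text
Traceback (most recent call last):
  File "st.py", line 4, in st
    print(s['tool_pos'].round(1),'yaw',np.arctan2(-M[0,1],M[1,1]).round(3),'ydz',M[2,1].round(3),'pitch',np.arctan2(M[0,2]*np.cos(.155)+M[1,2]*np.sin(.155),-M[2,2]).round(3),'F',s['ft_force'].round(1),s['gripper_width'].round(1))
                                                                                                                                                                                                         ^^^^^^^^^^^^^^^^^^^^^^^^
AttributeError: 'float' object has no attribute 'round'
```

```bash
sed -i "s/s\['gripper_width'\].round(1)/round(float(s['gripper_width']),1)/" st.py; python3 -c "
from st import *
st()"
```

```text
[479.7   7.4  58.3] yaw 0.157 ydz 0.0 pitch 0.202 F [ 0.1  0.2 -0.6] 47.7
```

Call:
step_arm([
  [[0,0,-0.005],[0,0,0],0.04],
  [[0,0,-0.004],[0,0,0],0.04],
  [[0,0,-0.002],[0,0,0],0.04],
  [[0,0,-0.001],[0,0,0],0.04],
  [[0,0,0],[0,0,0],0.04],
  [[0,0,0],[0,0,0],0.04],
])

```text
time_s: 16.82
tool_pos: [479.9, 7.5, 46.1]
tool_rot: [-0.231, 2.93, 0.024]
ft_force: [-0.1, -1.2, -0.6]
gripper_width: 47.9
grip_force: 62.0
```

Call:
step_arm([
  [[0,0,-0.001],[0,0,0],0.04],
  [[0,0,-0.001],[0,0,0],0.04],
  [[0,0,-0.001],[0,0,0],0.04],
  [[0,0,0],[0,0,0],0.04],
  [[0,0,0],[0,0,0],0.04],
])

```text
time_s: 17.23
tool_pos: [479.7, 7.5, 43.0]
tool_rot: [-0.231, 2.93, 0.024]
ft_force: [-0.5, -0.1, -0.3]
gripper_width: 47.5
grip_force: 62.0
```

Call:
step_arm([
  [[0,0,-0.001],[0,0,0],0.04],
  [[0,0,-0.001],[0,0,0],0.04],
  [[0,0,0],[0,0,0],0.04],
  [[0,0,0],[0,0,0],0.04],
])

```text
time_s: 17.57
tool_pos: [480.0, 7.6, 42.4]
tool_rot: [-0.231, 2.929, 0.024]
ft_force: [-7.9, -0.7, 10.0]
gripper_width: 48.0
grip_force: 63.4
```

Call:
step_arm([
  [[0,0,0],[0,0,0],0.07],
  [[0,0,0],[0,0,0],0.07],
  [[0,0,0],[0,0,0],0.07],
  [[-0.002,0,0.01],[0,0,0],0.07],
  [[-0.006,-0.001,0.03],[0,0,0],0.07],
  [[-0.006,-0.001,0.03],[0,0,0],0.07],
  [[-0.006,-0.001,0.03],[0,0,0],0.07],
  [[-0.004,-0.001,0.02],[0,0,0],0.07],
  [[0,0,0],[0,0,0],0.07],
  [[0,0,0],[0,0,0],0.07],
])

```text
time_s: 18.4
tool_pos: [456.3, 3.5, 162.9]
tool_rot: [-0.23, 2.927, 0.023]
ft_force: [0.1, 0.9, 0.1]
gripper_width: 69.9
grip_force: 0.0
```

```bash
python3 - <<'E'
from st import *
st(); im=cams.capture('wrist'); np.save('w7.npy',im); cv2.imwrite('pics/w7.png',cv2.resize(im[:,:,::-1],(784,588)))
E
```

```text
[456.3   3.5 162.9] yaw 0.157 ydz -0.0 pitch 0.206 F [0.1 0.9 0.1] 69.9
```

View pics/w7.png

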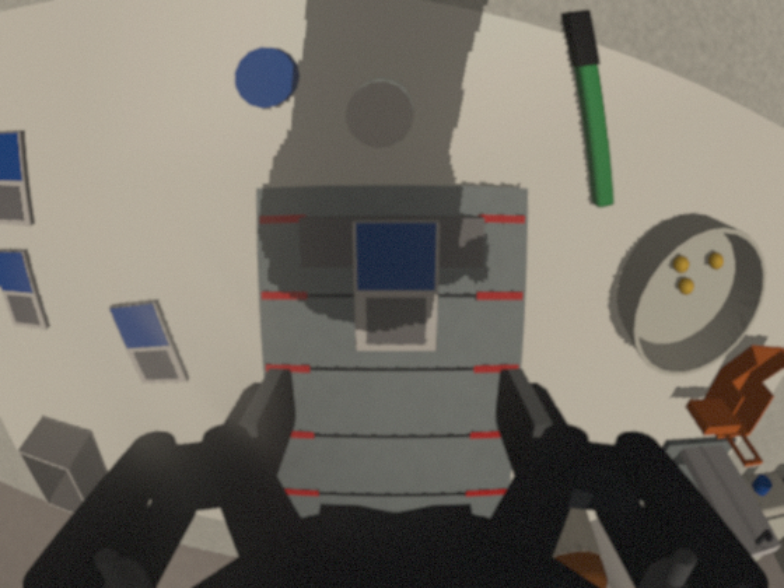

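The mailer lies on line 1 with its label at (356–440, 222–292) and the board edges at columns 260 and 526. I'll check the offset numerically.

```bash
python3 - <<'E'
from lib import *
f=1/1.4
u=np.array([np.cos(.155),np.sin(.155)]);v=np.array([-u[1],u[0]])
b=lambda P:np.c_[(P[:,:2]-[443.8,0])@u,(P[:,:2]-[443.8,0])@v]
# run with state unchanged since w7
L=onz('wrist',[(505*f,218*f),(280*f,219*f)],24); E=onz('wrist',[(356*f,221*f),(440*f,221*f)],42); F=onz('wrist',[(357*f,350*f),(436*f,350*f)],42+15.8)
print('line',b(L),'edge top',b(E),'upper',b(F)); print('line5',b(onz('wrist',[(288*f,491*f),(486*f,492*f)],89.7)))
E
```

```text
line [[ -1.54127636  70.49600811]
 [ -0.74074734 -68.0027677 ]] edge top [[ -4.93387011 -19.1846419 ]
 [ -5.05345691  28.27767463]] upper [[ 72.67136139 -20.3774953 ]
 [ 72.61466576  28.20685291]]
line5 [[177.16435775 -73.68192665]
 [177.05032291  68.25337756]]
```

Call:
step_arm([
  [[-0.0008,-0.0358,0],[-0.008,0.0509,0],0.066],
  [[-0.0008,-0.0358,0],[-0.008,0.0509,0],0.066],
  [[-0.0008,-0.0358,0],[-0.008,0.0509,0],0.066],
  [[-0.0008,-0.0358,0],[-0.008,0.0509,0],0.066],
  [[-0.0008,-0.0358,0],[0,0,-0.0314],0.066],
  [[-0.0008,-0.0358,0],[0,0,-0.0314],0.066],
  [[-0.0008,-0.0358,0],[0,0,-0.0314],0.066],
  [[-0.0008,-0.0358,0],[0,0,-0.0314],0.066],
  [[-0.0008,-0.0358,0],[0,0,-0.0314],0.066],
  [[0,0,-0.03],[0,0,0],0.066],
  [[0,0,-0.03],[0,0,0],0.066],
  [[0,0,-0.03],[0,0,0],0.066],
  [[0,0,-0.03],[0,0,0],0.066],
  [[0,0,-0.02],[0,0,0],0.066],
  [[0,0,-0.01],[0,0,0],0.066],
  [[0,0,-0.006],[0,0,0],0.066],
  [[0,0,0],[0,0,0],0.066],
  [[0,0,0],[0,0,0],0.066],
  [[0,0,0],[0,0,0],0.066],
])

```text
time_s: 20.03
tool_pos: [449.3, -319.1, 6.5]
tool_rot: [0.0, -3.14, 0.001]
ft_force: [-0.3, 0.5, 0.9]
gripper_width: 66.3
grip_force: 0.0
```

```bash
python3 -c "
from st import *
st()"
```

```text
[ 449.3 -319.1    6.5] yaw 0.0 ydz -0.001 pitch -0.001 F [-0.3  0.5  0.9] 66.3
```

Call:
step_arm([
  [[0,0,-0.004],[0,0,0],0.066],
  [[0,0,-0.003],[0,0,0],0.066],
  [[0,0,0],[0,0,0],0.066],
  [[0,0,0],[0,0,0],0.04],
  [[0,0,0],[0,0,0],0.04],
  [[0,0,0],[0,0,0],0.04],
  [[0,0,0],[0,0,0],0.04],
  [[0,0,0],[0,0,0],0.04],
  [[0,0,0],[0,0,0],0.04],
])

```text
time_s: 20.78
tool_pos: [448.9, -318.9, -1.3]
tool_rot: [0.0, -3.14, 0.0]
ft_force: [-2.2, 0.8, 5.8]
gripper_width: 47.8
grip_force: 62.3
```

Call:
step_arm([
  [[0,0,0.02],[0,0,0],0.04],
  [[0,0,0.04],[0,0,0],0.04],
  [[0,0,0.04],[0,0,0],0.04],
  [[0.0076,0.033,0.003],[0,0,0.0155],0.04],
  [[0.0076,0.033,0.003],[0,0,0.0155],0.04],
  [[0.0076,0.033,0.003],[0,0,0.0155],0.04],
  [[0.0076,0.033,0.003],[0,0,0.0155],0.04],
  [[0.0076,0.033,0.003],[0,0,0.0155],0.04],
  [[0.0076,0.033,0.003],[0,0,0.0155],0.04],
  [[0.0076,0.033,0.003],[0,0,0.0155],0.04],
  [[0.0076,0.033,0.003],[0,0,0.0155],0.04],
  [[0.0076,0.033,0.003],[0,0,0.0155],0.04],
  [[0.0076,0.033,0.003],[0,0,0.0155],0.04],
  [[0,0,-0.01],[0.0078,-0.0502,0],0.04],
  [[0,0,-0.015],[0.0078,-0.0502,0],0.04],
  [[0,0,-0.015],[0.0078,-0.0502,0],0.04],
  [[0,0,-0.01],[0.0078,-0.0502,0],0.04],
  [[0,0,-0.005],[0,0,0],0.04],
  [[0,0,0],[0,0,0],0.04],
  [[0,0,0],[0,0,0],0.04],
])

```text
time_s: 22.45
tool_pos: [524.8, 11.2, 73.7]
tool_rot: [-0.228, 2.934, 0.023]
ft_force: [-0.3, 0.3, 0.6]
gripper_width: 47.6
grip_force: 62.0
```

```bash
python3 -c "
from st import *
st()"
```

```text
[524.8  11.2  73.7] yaw 0.155 ydz 0.0 pitch 0.2 F [-0.3  0.3  0.6] 47.6
```

Call:
step_arm([
  [[0,0,-0.006],[0,0,0],0.04],
  [[0,0,-0.004],[0,0,0],0.04],
  [[0,0,-0.002],[0,0,0],0.04],
  [[0,0,-0.001],[0,0,0],0.04],
  [[0,0,-0.001],[0,0,0],0.04],
  [[0,0,-0.0005],[0,0,0],0.04],
  [[0,0,0],[0,0,0],0.04],
  [[0,0,0],[0,0,0],0.04],
])

```text
time_s: 23.12
tool_pos: [524.6, 11.3, 58.7]
tool_rot: [-0.228, 2.933, 0.023]
ft_force: [-0.3, 0.4, -0.7]
gripper_width: 48.0
grip_force: 62.0
```

Call:
step_arm([
  [[0,0,-0.001],[0,0,0],0.04],
  [[0,0,-0.0005],[0,0,0],0.04],
  [[0,0,0],[0,0,0],0.04],
  [[0,0,0],[0,0,0],0.07],
  [[0,0,0],[0,0,0],0.07],
  [[0,0,0],[0,0,0],0.07],
  [[-0.002,0,0.01],[0,0,0],0.07],
  [[-0.006,-0.001,0.03],[0,0,0],0.07],
  [[-0.006,-0.001,0.03],[0,0,0],0.07],
  [[-0.006,-0.001,0.03],[0,0,0],0.07],
  [[0.0139,-0.0322,0],[-0.0079,0.0502,0],0.066],
  [[0.0139,-0.0322,0],[-0.0079,0.0502,0],0.066],
  [[0.0139,-0.0322,0],[-0.0079,0.0502,0],0.066],
  [[0.0139,-0.0322,0],[-0.0079,0.0502,0],0.066],
  [[0.0139,-0.0322,0],[0,0,0.0475],0.066],
  [[0.0139,-0.0322,0],[0,0,0.0475],0.066],
  [[0,0,-0.03],[0,0,0],0.066],
  [[0,0,-0.03],[0,0,0],0.066],
  [[0,0,0],[0,0,0],0.066],
  [[0,0,0],[0,0,0],0.066],
])

```text
time_s: 24.78
tool_pos: [586.9, -184.6, 96.3]
tool_rot: [0.391, -3.111, -0.002]
ft_force: [0.3, 0.6, 0.3]
gripper_width: 66.3
grip_force: 0.0
```

```bash
python3 -c "
from st import *
st(); im=cams.capture('wrist'); np.save('w8.npy',im)
c=im[:,:,::-1]; cv2.imwrite('pics/w8.png',c)"
```

```text
[ 586.9 -184.6   96.3] yaw 0.25 ydz 0.002 pitch -0.006 F [0.3 0.6 0.3] 66.3
```

View pics/w8.png

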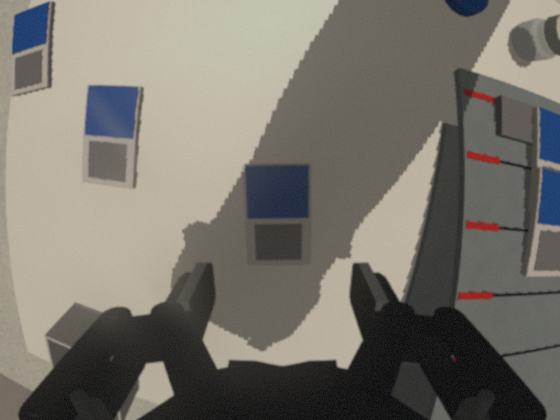

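Mailer A is at (246–310, 164–264), squared to the tool, and the two mailers on the board look right.

```bash
python3 -c "
from st import *
print(onz('wrist',[(246,164),(310,164),(311,264),(247,264)],7).round(1).tolist()); print(onz('wrist',[(246,164),(310,164),(311,264),(247,264)],7).mean(0))
P=onz('wrist',[(88,85),(142,87),(135,187),(82,183)],7);print(P.mean(0))
P=onz('wrist',[(22,3),(54,1),(48,90),(13,95)],7);print(P.round(1).tolist(),P.mean(0))"
```

```text
[[555.5, -218.8, 7.0], [544.1, -173.7, 7.0], [620.9, -151.1, 7.0], [633.6, -200.8, 7.0]]
[ 588.53830778 -186.09667662    7.        ]
[ 557.52358674 -331.28997452    7.        ]
[[449.2, -464.6, 7.0], [449.3, -420.7, 7.0], [528.6, -403.4, 7.0], [536.9, -449.6, 7.0]] [ 490.98343664 -434.58833381    7.        ]
```

Call:
step_arm([
  [[0,0,-0.03],[0,0,0],0.066],
  [[0,0,-0.03],[0,0,0],0.066],
  [[0,0,-0.02],[0,0,0],0.066],
  [[0,0,-0.01],[0,0,0],0.066],
  [[0,0,0],[0,0,0],0.066],
  [[0,0,0],[0,0,0],0.066],
  [[0,0,0],[0,0,0],0.066],
])

```text
time_s: 25.42
tool_pos: [589.4, -185.1, 9.8]
tool_rot: [-0.392, 3.117, -0.003]
ft_force: [-0.5, -1.4, 0.9]
gripper_width: 65.8
grip_force: 0.0
```

Call:
step_arm([
  [[-0.001,0,-0.005],[0,0,0],0.066],
  [[0,0,-0.003],[0,0,0],0.066],
  [[0,0,-0.002],[0,0,0],0.066],
  [[0,0,0],[0,0,0],0.066],
  [[0,0,0],[0,0,0],0.04],
  [[0,0,0],[0,0,0],0.04],
  [[0,0,0],[0,0,0],0.04],
  [[0,0,0],[0,0,0],0.04],
  [[0,0,0],[0,0,0],0.04],
  [[0,0,0],[0,0,0],0.04],
])

```text
time_s: 26.25
tool_pos: [587.3, -185.0, -2.4]
tool_rot: [0.391, -3.115, 0.001]
ft_force: [0.1, 0.1, 6.0]
gripper_width: 47.9
grip_force: 62.3
```

Call:
step_arm([
  [[0,0,0.02],[0,0,0],0.04],
  [[0,0,0.04],[0,0,0],0.04],
  [[0,0,0.04],[0,0,0],0.04],
  [[0,0,0.04],[0,0,0],0.04],
  [[-0.0027,0.0291,0],[0,0,-0.0136],0.04],
  [[-0.0027,0.0291,0],[0,0,-0.0136],0.04],
  [[-0.0027,0.0291,0],[0,0,-0.0136],0.04],
  [[-0.0027,0.0291,0],[0,0,-0.0136],0.04],
  [[-0.0027,0.0291,0],[0,0,-0.0136],0.04],
  [[-0.0027,0.0291,0],[0,0,-0.0136],0.04],
  [[-0.0027,0.0291,0],[0,0,-0.0136],0.04],
  [[0,0,-0.01],[0.0078,-0.0502,0],0.04],
  [[0,0,-0.015],[0.0078,-0.0502,0],0.04],
  [[0,0,-0.015],[0.0078,-0.0502,0],0.04],
  [[0,0,-0.005],[0.0078,-0.0502,0],0.04],
  [[0,0,0],[0,0,0],0.04],
  [[0,0,0],[0,0,0],0.04],
])

```text
time_s: 27.67
tool_pos: [567.3, 18.7, 92.0]
tool_rot: [-0.227, 2.934, 0.023]
ft_force: [0.3, -0.1, 0.7]
gripper_width: 48.1
grip_force: 62.0
```

```bash
python3 -c "
from st import *
st()"
```

```text
[567.3  18.7  92. ] yaw 0.155 ydz -0.0 pitch 0.199 F [ 0.3 -0.1  0.7] 48.1
```

Call:
step_arm([
  [[0.001,0,-0.006],[0,0,0],0.04],
  [[0,0,-0.005],[0,0,0],0.04],
  [[0,0,-0.003],[0,0,0],0.04],
  [[0,0,-0.001],[0,0,0],0.04],
  [[0,0,-0.001],[0,0,0],0.04],
  [[0,0,-0.0005],[0,0,0],0.04],
  [[0,0,0],[0,0,0],0.04],
  [[0,0,0],[0,0,0],0.04],
])

```text
time_s: 28.33
tool_pos: [569.2, 18.8, 75.7]
tool_rot: [-0.228, 2.933, 0.023]
ft_force: [-1.6, -0.2, -0.1]
gripper_width: 47.6
grip_force: 62.0
```

Call:
step_arm([
  [[0,0,-0.001],[0,0,0],0.04],
  [[0,0,-0.001],[0,0,0],0.04],
  [[0,0,0],[0,0,0],0.04],
  [[0,0,0],[0,0,0],0.04],
])

```text
time_s: 28.67
tool_pos: [569.2, 18.8, 73.9]
tool_rot: [-0.228, 2.932, 0.023]
ft_force: [0.0, 0.4, 1.4]
gripper_width: 48.0
grip_force: 62.3
```

Call:
step_arm([
  [[0,0,-0.0005],[0,0,0],0.04],
  [[0,0,0],[0,0,0],0.07],
  [[0,0,0],[0,0,0],0.07],
  [[0,0,0],[0,0,0],0.07],
  [[-0.002,0,0.01],[0,0,0],0.07],
  [[-0.006,-0.001,0.03],[0,0,0],0.07],
  [[-0.006,-0.001,0.03],[0,0,0],0.07],
  [[0.0003,-0.0347,0],[-0.0079,0.05,0],0.066],
  [[0.0003,-0.0347,0],[-0.0079,0.05,0],0.066],
  [[0.0003,-0.0347,0],[-0.0079,0.05,0],0.066],
  [[0.0003,-0.0347,0],[-0.0079,0.05,0],0.066],
  [[0.0003,-0.0347,0],[0,0,-0.0275],0.066],
  [[0.0003,-0.0347,0],[0,0,-0.0275],0.066],
  [[0.0003,-0.0347,0],[0,0,0],0.066],
  [[0.0003,-0.0347,0],[0,0,0],0.066],
  [[0.0003,-0.0347,0],[0,0,0],0.066],
  [[0.0003,-0.0347,0],[0,0,0],0.066],
  [[0,0,-0.03],[0,0,0],0.066],
  [[0,0,-0.03],[0,0,0],0.066],
  [[0,0,-0.03],[0,0,0],0.066],
])

```text
time_s: 30.33
tool_pos: [558.1, -331.3, 52.9]
tool_rot: [0.155, -3.137, 0.002]
ft_force: [-0.5, 0.8, -0.1]
gripper_width: 65.9
grip_force: 0.0
```

Call:
step_arm([
  [[0,0,-0.02],[0,0,0],0.066],
  [[0,0,-0.012],[0,0,0],0.066],
  [[0,0,-0.006],[0,0,0],0.066],
  [[0,0,0],[0,0,0],0.066],
  [[0,0,0],[0,0,0],0.066],
  [[0,0,0],[0,0,0],0.066],
])

```text
time_s: 30.83
tool_pos: [559.0, -330.7, 17.1]
tool_rot: [-0.157, 3.138, -0.003]
ft_force: [0.2, 0.5, 0.1]
gripper_width: 66.0
grip_force: 0.0
```

```bash
python3 -c "
from st import *
st()"
```

```text
[ 559.  -330.7   17.1] yaw 0.1 ydz -0.002 pitch -0.0 F [0.2 0.5 0.1] 66.0
```

Call:
step_arm([
  [[-0.001,0,-0.007],[0,0,0],0.066],
  [[-0.001,0,-0.005],[0,0,0],0.066],
  [[0,0,-0.003],[0,0,0],0.066],
  [[0,0,-0.0025],[0,0,0],0.066],
  [[0,0,0],[0,0,0],0.066],
  [[0,0,0],[0,0,0],0.04],
  [[0,0,0],[0,0,0],0.04],
  [[0,0,0],[0,0,0],0.04],
  [[0,0,0],[0,0,0],0.04],
  [[0,0,0],[0,0,0],0.04],
  [[0,0,0],[0,0,0],0.04],
])

```text
time_s: 31.75
tool_pos: [556.4, -330.4, -1.8]
tool_rot: [0.157, -3.136, 0.002]
ft_force: [-0.3, 0.1, 4.7]
gripper_width: 47.9
grip_force: 62.2
```

Call:
step_arm([
  [[0,0,0.02],[0,0,0],0.04],
  [[0,0,0.04],[0,0,0],0.04],
  [[0,0,0.04],[0,0,0],0.04],
  [[0,0,0.04],[0,0,0],0.04],
  [[0.0057,0.0356,0.012],[0,0,0.0055],0.04],
  [[0.0057,0.0356,0],[0,0,0.0055],0.04],
  [[0.0057,0.0356,0],[0,0,0.0055],0.04],
  [[0.0057,0.0356,0],[0,0,0.0055],0.04],
  [[0.0057,0.0356,0],[0,0,0.0055],0.04],
  [[0.0057,0.0356,0],[0,0,0.0055],0.04],
  [[0.0057,0.0356,0],[0,0,0.0055],0.04],
  [[0.0057,0.0356,0],[0,0,0.0055],0.04],
  [[0.0057,0.0356,0],[0,0,0.0055],0.04],
  [[0.0057,0.0356,0],[0,0,0.0055],0.04],
  [[0,0,-0.008],[0.0078,-0.0502,0],0.04],
  [[0,0,-0.012],[0.0078,-0.0502,0],0.04],
  [[0,0,-0.012],[0.0078,-0.0502,0],0.04],
  [[0,0,-0.008],[0.0078,-0.0502,0],0.04],
  [[0,0,0],[0,0,0],0.04],
  [[0,0,0],[0,0,0],0.04],
])

```text
time_s: 33.42
tool_pos: [612.0, 25.7, 109.3]
tool_rot: [-0.228, 2.934, 0.022]
ft_force: [0.5, -0.1, 0.6]
gripper_width: 47.7
grip_force: 62.0
```

```bash
python3 -c "
from st import *
st()"
```

```text
[612.   25.7 109.3] yaw 0.155 ydz -0.001 pitch 0.199 F [ 0.5 -0.1  0.6] 47.7
```

Call:
step_arm([
  [[0.0005,0,-0.006],[0,0,0],0.04],
  [[0,0,-0.005],[0,0,0],0.04],
  [[0,0,-0.003],[0,0,0],0.04],
  [[0,0,-0.001],[0,0,0],0.04],
  [[0,0,-0.001],[0,0,0],0.04],
  [[0,0,-0.0005],[0,0,0],0.04],
  [[0,0,0],[0,0,0],0.04],
  [[0,0,0],[0,0,0],0.04],
])

```text
time_s: 34.08
tool_pos: [613.7, 25.8, 93.3]
tool_rot: [-0.228, 2.932, 0.022]
ft_force: [-0.5, -0.9, -1.0]
gripper_width: 47.6
grip_force: 62.0
```

Call:
step_arm([
  [[0,0,-0.001],[0,0,0],0.04],
  [[0,0,-0.001],[0,0,0],0.04],
  [[0,0,0],[0,0,0],0.04],
  [[0,0,0],[0,0,0],0.04],
])

```text
time_s: 34.42
tool_pos: [613.5, 25.8, 91.0]
tool_rot: [-0.228, 2.932, 0.022]
ft_force: [0.1, -0.2, -0.9]
gripper_width: 48.1
grip_force: 62.0
```

Call:
step_arm([
  [[0,0,-0.001],[0,0,0],0.04],
  [[0,0,0],[0,0,0],0.04],
  [[0,0,0],[0,0,0],0.04],
])

```text
time_s: 34.67
tool_pos: [613.7, 25.8, 90.6]
tool_rot: [-0.227, 2.932, 0.022]
ft_force: [-2.2, 0.4, 3.9]
gripper_width: 47.9
grip_force: 62.5
```

Call:
step_arm([
  [[0,0,0],[0,0,0],0.07],
  [[0,0,0],[0,0,0],0.07],
  [[0,0,0],[0,0,0],0.07],
  [[-0.002,0,0.01],[0,0,0],0.07],
  [[-0.006,-0.001,0.03],[0,0,0],0.07],
  [[-0.006,-0.001,0.03],[0,0,0],0.07],
  [[-0.0083,-0.0354,0],[-0.0079,0.05,0],0.068],
  [[-0.0083,-0.0354,0],[-0.0079,0.05,0],0.068],
  [[-0.0083,-0.0354,0],[-0.0079,0.05,0],0.068],
  [[-0.0083,-0.0354,0],[-0.0079,0.05,0],0.068],
  [[-0.0083,-0.0354,0],[0,0,0.025],0.068],
  [[-0.0083,-0.0354,0],[0,0,0.025],0.068],
  [[-0.0083,-0.0354,0],[0,0,0.025],0.068],
  [[-0.0083,-0.0354,0],[0,0,0],0.068],
  [[-0.0083,-0.0354,0],[0,0,0],0.068],
  [[-0.0083,-0.0354,0],[0,0,0],0.068],
  [[-0.0083,-0.0354,0],[0,0,0],0.068],
  [[-0.0083,-0.0354,0],[0,0,0],0.068],
  [[-0.0083,-0.0354,-0.02],[0,0,0],0.068],
  [[0,0,-0.03],[0,0,0],0.068],
])

```text
time_s: 36.33
tool_pos: [490.8, -442.9, 112.8]
tool_rot: [-0.353, 3.12, -0.011]
ft_force: [2.1, -1.5, -0.5]
gripper_width: 68.6
grip_force: 0.0
```

Call:
step_arm([
  [[0,0,-0.02],[0,0,0],0.068],
  [[0,0,-0.01],[0,0,0],0.068],
  [[0,0,0],[0,0,0],0.068],
  [[0,0,0],[0,0,0],0.068],
])

```text
time_s: 36.67
tool_pos: [491.9, -436.1, 81.0]
tool_rot: [0.361, -3.12, 0.002]
ft_force: [-0.1, 0.0, -0.8]
gripper_width: 68.0
grip_force: 0.0
```

```bash
python3 -c "
from st import *
st(); im=cams.capture('wrist'); np.save('w9.npy',im)
c=im[:,:,::-1]; cv2.imwrite('pics/w9.png',c)"
```

```text
[ 491.9 -436.1   81. ] yaw 0.231 ydz -0.001 pitch -0.001 F [-0.1  0.  -0.8] 68.0
```

View pics/w9.png

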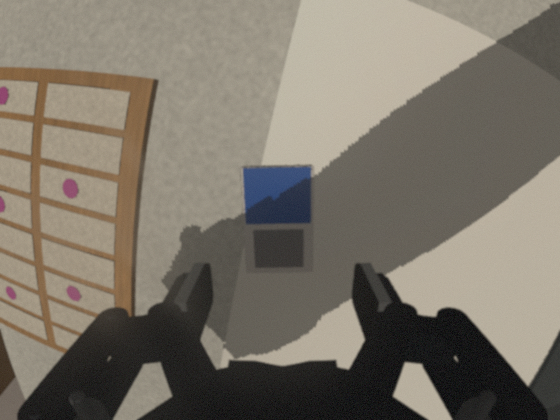

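Mailer E is at (244–313, 166–271), aligned and centred. Next I'll compute its centre and descend.

```bash
python3 -c "
from st import *
P=onz('wrist',[(244,166),(312,165),(313,271),(246,271)],7);print(P.round(1).tolist(),P.mean(0))"
```

```text
[[458.4, -469.9, 7.0], [447.2, -425.3, 7.0], [524.1, -404.1, 7.0], [535.8, -453.1, 7.0]] [ 491.37908763 -438.08561481    7.        ]
```

Call:
step_arm([
  [[0,0,-0.03],[0,0,0],0.068],
  [[0,0,-0.025],[0,0,0],0.068],
  [[0,0,-0.01],[0,0,0],0.068],
  [[0,0,0],[0,0,0],0.068],
  [[0,0,0],[0,0,0],0.068],
  [[0,0,0],[0,0,0],0.068],
])

```text
time_s: 37.22
tool_pos: [492.7, -437.0, 17.5]
tool_rot: [-0.361, 3.12, -0.005]
ft_force: [0.4, -0.3, 0.9]
gripper_width: 68.0
grip_force: 0.0
```

Call:
step_arm([
  [[-0.001,0,-0.007],[0,0,0],0.068],
  [[0,0,-0.005],[0,0,0],0.068],
  [[0,0,-0.003],[0,0,0],0.068],
  [[0,0,-0.003],[0,0,0],0.068],
  [[0,0,0],[0,0,0],0.068],
  [[0,0,0],[0,0,0],0.04],
  [[0,0,0],[0,0,0],0.04],
  [[0,0,0],[0,0,0],0.04],
  [[0,0,0],[0,0,0],0.04],
  [[0,0,0],[0,0,0],0.04],
  [[0,0,0],[0,0,0],0.04],
])

```text
time_s: 38.13
tool_pos: [490.9, -436.6, -2.4]
tool_rot: [0.36, -3.12, 0.003]
ft_force: [-0.5, 0.3, 4.6]
gripper_width: 48.6
grip_force: 62.5
```

Call:
step_arm([
  [[0,0,0.02],[0,0,0],0.04],
  [[0,0,0.04],[0,0,0],0.04],
  [[0,0,0.04],[0,0,0],0.04],
  [[0,0,0.04],[0,0,0],0.04],
  [[0.0128,0.036,0.012],[0,0,-0.0058],0.04],
  [[0.0128,0.036,0.012],[0,0,-0.0058],0.04],
  [[0.0128,0.036,0],[0,0,-0.0058],0.04],
  [[0.0128,0.036,0],[0,0,-0.0058],0.04],
  [[0.0128,0.036,0],[0,0,-0.0058],0.04],
  [[0.0128,0.036,0],[0,0,-0.0058],0.04],
  [[0.0128,0.036,0],[0,0,-0.0058],0.04],
  [[0.0128,0.036,0],[0,0,-0.0058],0.04],
  [[0.0128,0.036,0],[0,0,-0.0058],0.04],
  [[0.0128,0.036,0],[0,0,-0.0058],0.04],
  [[0.0128,0.036,0],[0,0,-0.0058],0.04],
  [[0.0128,0.036,0],[0,0,-0.0058],0.04],
  [[0.0128,0.036,0],[0,0,-0.0058],0.04],
  [[0,0,0],[0,0,0],0.04],
])

```text
time_s: 39.63
tool_pos: [658.1, 37.7, 159.8]
tool_rot: [0.25, -3.13, -0.001]
ft_force: [-0.2, -1.4, -0.3]
gripper_width: 48.0
grip_force: 62.0
```

Call:
step_arm([
  [[0,0,-0.005],[0.0078,-0.0502,0],0.04],
  [[0,0,-0.01],[0.0078,-0.0502,0],0.04],
  [[0,0,-0.01],[0.0078,-0.0502,0],0.04],
  [[0,0,-0.005],[0.0078,-0.0502,0],0.04],
  [[0,0,0],[0,0,0],0.04],
  [[0,0,0],[0,0,0],0.04],
])

```text
time_s: 40.13
tool_pos: [656.1, 31.5, 130.9]
tool_rot: [-0.227, 2.933, 0.021]
ft_force: [0.4, -0.4, 0.1]
gripper_width: 47.7
grip_force: 62.0
```

```bash
python3 -c "
from st import *
st()"
```

```text
[656.1  31.5 130.9] yaw 0.154 ydz -0.001 pitch 0.2 F [ 0.4 -0.4  0.1] 47.7
```

Call:
step_arm([
  [[0.0005,0,-0.008],[0,0,0],0.04],
  [[0,0,-0.007],[0,0,0],0.04],
  [[0,0,-0.004],[0,0,0],0.04],
  [[0,0,-0.002],[0,0,0],0.04],
  [[0,0,-0.001],[0,0,0],0.04],
  [[0,0,0],[0,0,0],0.04],
  [[0,0,0],[0,0,0],0.04],
])

```text
time_s: 40.72
tool_pos: [657.7, 31.6, 109.2]
tool_rot: [-0.227, 2.932, 0.021]
ft_force: [-0.0, 0.1, 0.7]
gripper_width: 48.0
grip_force: 62.0
```

Call:
step_arm([
  [[0,0,-0.001],[0,0,0],0.04],
  [[0,0,-0.001],[0,0,0],0.04],
  [[0,0,0],[0,0,0],0.04],
  [[0,0,0],[0,0,0],0.04],
])

```text
time_s: 41.05
tool_pos: [657.5, 31.6, 107.1]
tool_rot: [-0.227, 2.932, 0.021]
ft_force: [0.0, -0.5, 0.3]
gripper_width: 48.2
grip_force: 62.0
```

Call:
step_arm([
  [[0,0,-0.001],[0,0,0],0.04],
  [[0,0,-0.0005],[0,0,0],0.04],
  [[0,0,0],[0,0,0],0.04],
  [[0,0,0],[0,0,0],0.07],
  [[0,0,0],[0,0,0],0.07],
  [[0,0,0],[0,0,0],0.07],
  [[-0.002,0,0.01],[0,0,0],0.07],
  [[-0.006,-0.001,0.03],[0,0,0],0.07],
  [[-0.006,-0.001,0.03],[0,0,0],0.07],
  [[-0.03,0,0.02],[0,0,0],0.07],
  [[-0.036,0,0.02],[0,0,0],0.07],
  [[-0.036,0,0.02],[0,0,0],0.07],
  [[-0.03,0,0.01],[0,0,0],0.07],
  [[0,0,0],[0,0,0],0.07],
  [[0,0,0],[0,0,0],0.07],
])

```text
time_s: 42.3
tool_pos: [511.1, 29.7, 248.2]
tool_rot: [-0.227, 2.927, 0.021]
ft_force: [0.9, -0.2, -0.1]
gripper_width: 70.0
grip_force: 0.0
```

```bash
python3 - <<'E'
from st import *
st(); im=cams.capture('wrist'); np.save('w10.npy',im); cv2.imwrite('pics/w10.png',cv2.resize(im[:,:,::-1],(784,588)))
E
```

```text
[511.1  29.7 248.2] yaw 0.154 ydz -0.001 pitch 0.206 F [ 0.9 -0.2 -0.1] 70.0
```

View pics/w10.png

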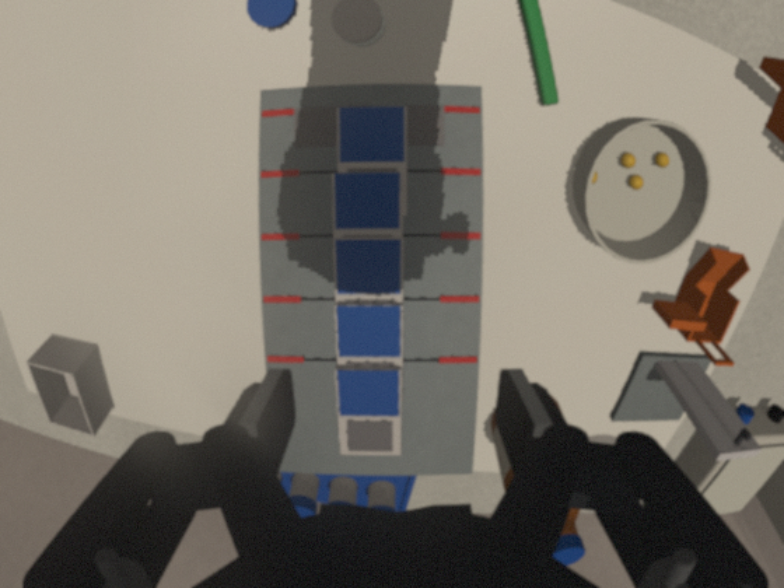

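All five mailers are shingled on the board, four beads are in the dish (the fourth at (594,178)), and the cup is standing. I'll check the edge positions numerically.

```bash
python3 - <<'E'
from lib import *
u=np.array([np.cos(.155),np.sin(.155)]);v=np.array([-u[1],u[0]])
b=lambda P:((P[:,:2]-[443.8,0])@np.c_[u,v]).round(1)
im=np.load('w10.npy'); h=hsv(im); m=(abs(h[...,0].astype(int)-113)<13)&(h[...,1]>100); m[:, :235]=0; m[:,292:]=0; m[320:]=0
Bl=sorted([ (c,st) for c,st,_ in blobs(m,200)],key=lambda t:t[0][1])
red=[((277,112),(461,109)),((281,173),(460,171)),((281,237),(460,236)),((283,299),(459,299)),((286,360),(458,360))]
for k,(c,st) in enumerate(Bl):
    z=24+16.42*k; L=b(onz('wrist',np.array(red[k])/1.4,z))
    top=st[1]-.5; e=b(onz('wrist',[(st[0],top),(st[0]+st[2],top)],z+18)); 
    print(k+1,'line',L.mean(0),'edge-line',e.mean(0)-L.mean(0)+[1.4,0],'yaw',(e[0,0]-e[1,0])/50, st[:4])
print(b(onz('wrist',np.array([(262,92),(482,88)])/1.4,17)).mean(0))
E
```

```text
1 line [ 0.15 -0.2 ] edge-line [-1.1   4.15] yaw -0.014000000000000004 [244  77  44  38]
2 line [45.15  1.15] edge-line [-1.1 -0.5] yaw -0.01 [240 124  45  39]
3 line [90.8   1.05] edge-line [-2.4   0.05] yaw -0.003999999999999773 [241 172  44  37]
4 line [135.1   1.2] edge-line [-3.05 -0.45] yaw 0.0019999999999998864 [241 219  44  35]
5 line [180.5   1.4] edge-line [-3.25 -1.25] yaw 0.006000000000000227 [242 265  42  31]
[-16.3   1.6]
```

```bash
python3 -c "
from station import workorder
print(workorder.finish_job())"
```

```text
the job is handed in; nothing more can be done
None
```

I handed the job in, and no verdict came back: the last check showed all five mailers shingled on lines 1–5 (label edges about 1–3 mm downhill of the lines, at most 4 mm off centre), all four beads in the dish and the empty cup standing upright on the bench.

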